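Line up the spare-part jars at the label reader

TASK

Swing the lamp arm well clear of the rubber mat, and while the mat is still empty press the air duster's cap fully down for a moment and let it up again, to blow the dust off the reader window. Then stand every screw-lid jar upright wholly on the mat with its paper label squarely facing the reader window, and finally swing the lamp back so that its head is over the mat's long centre line. Leave the bicycle bits and the toolbox where they are.

Things in the scene. Friction and masses are not known exactly. Their poses are not given: they have to be found in the camera images.
- reader: Fixed label reader: black rubber mat, 120 (x) by 380 (y) by 3 mm, with a grey reader bar (45 deep, 380 long, 55 mm high) along its far side. Origin: under the mat's centre, at shelf height. x points from mat to bar, y along the mat. The bar's front face is 80 mm from the origin along +x. The jars go on the mat in one row, up to four at 84 mm spacing.
- reader_window (a point): Middle of the dark window in the bar's front face, 80 mm along the reader's +x from its origin and 33 mm up.
- lamp_grip (a point): Upright round black grip pin (20 mm diameter, from 188 to 230 mm above the shelf; this point at 214 mm) on top of the centre of the lamp's round head (72 mm diameter, underside 164 mm up). Swing the arm by this pin. Well clear: it lies over 120 mm from the mat's centre line, towards the robot.
- lamp_hinge (a point): Point on the lamp's vertical hinge axis at arm height (176 mm), on a 20 mm thick post with an 80 mm wide foot, past the mat's left end. The grip pin is 240 mm from this axis.
- lamp_arm (a joint): Angle of the lamp arm in rad, -0.5 to 1.9. About 0: the arm reaches along the mat, over its centre line; it grows as the head swings towards the robot (clockwise from above); at about 1.5 the arm points towards the robot. It stays where it is left (light friction).
- duster: Fixed can of compressed air in a bracket, 52 mm diameter, past the mat's right end. Origin: centre of its underside, z up.
- duster_top (a point): Centre of the top of the can's white round nozzle cap (26 mm diameter), 164 mm above the shelf when up; moves down with the cap.
- duster_cap (a joint): How far the sprung cap is pressed, 0 (up) to 0.006 m (fully down, about 5 N); springs back by itself.
- jar0: Clear glass jar with a black screw lid, 71 mm tall; glass 54 mm, lid (top 16 mm) 56 mm in diameter. Origin: centre of its underside, z up; +x is its label side: a white paper label covers 80 degrees of that side, and a 14 mm wide paper seal strip runs from it up over the lid's edge to the lid's centre. 0.18 kg, heavy at the foot. May be absent.
- jar1: Clear glass jar with a black screw lid, 71 mm tall; glass 54 mm, lid (top 16 mm) 56 mm in diameter. Origin: centre of its underside, z up; +x is its label side: a white paper label covers 80 degrees of that side, and a 14 mm wide paper seal strip runs from it up over the lid's edge to the lid's centre. 0.18 kg, heavy at the foot. May be absent.
- jar2: Clear glass jar with a black screw lid, 71 mm tall; glass 54 mm, lid (top 16 mm) 56 mm in diameter. Origin: centre of its underside, z up; +x is its label side: a white paper label covers 80 degrees of that side, and a 14 mm wide paper seal strip runs from it up over the lid's edge to the lid's centre. 0.18 kg, heavy at the foot. May be absent.
- jar3: Clear glass jar with a black screw lid, 71 mm tall; glass 54 mm, lid (top 16 mm) 56 mm in diameter. Origin: centre of its underside, z up; +x is its label side: a white paper label covers 80 degrees of that side, and a 14 mm wide paper seal strip runs from it up over the lid's edge to the lid's centre. 0.18 kg, heavy at the foot. May be absent.
- seat_clamp: Bystander: silver aluminium ring, 42 mm across, 14 mm high, lying on the left; origin under its centre.
- rear_lamp: Bystander: red box-shaped rear lamp, 34 by 56 by 36 mm, with a small toggle, on the left; origin under its centre.
- light_mount0: Bystander: white plastic light mount, 36 by 26 by 26 mm, on the right; origin under its centre.
- light_mount1: Bystander: white plastic light mount, 36 by 26 by 26 mm, on the right; origin under its centre.
Things that resemble listed ones, but are neither listed nor needed, are in the scene too. What is shaped like the jar2 but pink is not meant.

How it is judged:
By the outcome, as a careful person would: the job done as asked, in the order asked, and still so for the second after the job is handed in, with the robot touching nothing.
Of jar0, jar1, jar2, jar3 only 2 to 4 are there at a start; the rules pass over those that are not, and their reading is None.
At some moment in a run one of jar0, jar1, jar2, jar3 may be knocked a few centimetres aside while the robot is not near it.
Once in a run the grip may slacken for a moment while it holds something.
It also fails if it takes over 210 s, if anything falls off the work surface, if the arm or the gripper's body presses on something with over 40 N, if the wrist force passes 120 N, or if a joint passes its speed limit or range.

ROBOT

A 6-joint arm with a two-finger parallel gripper is mounted at the origin on the work surface. World frame = base frame: x ahead of the robot, y to its left, z up, the work surface at z = 0. Lengths are in m, angles in rad, forces in N, time in s.
With the tool pointing down it reaches from about 0.375 to 0.9 m from the base axis. Payload 3.1 kg.
Tool frame: the origin (TCP) lies at the very end of the fingers, on their centre line; the grasp point (between the pads) lies 19 mm behind it (manip.grasp_offset is the distance from the TCP to the grasp point, in m); x points along the fingers, z is the direction in which the jaws open and shut, and the axes are right-handed (so a half turn about x gives the same grasp; the last joint's range is limited). The gripper opens to 85 mm and grips with 20 to 120 N. Pads are 22 mm wide; open, the fingers measure 114 mm over their backs; the gripper's body (76 mm by 85 mm) begins 54 mm behind the grasp point. The pads swing forward as they close: fully open they stand 13 mm farther back than shut.
Start: joints at [-1.435, 0.527, 1.433, -0, 1.181, -0.178], TCP at [0.194, -0.594, 0.231] pointing down, gripper open.
Joint ranges: [-3.08, 3.08], [-0.75, 2.2], [0.22, 2.44], [-1.43, 4.57], [0, 2.65], [-2.85, 2.85]. Speed limits (rad/s): [2.79, 2.79, 3.14, 3.14, 3.14, 3.14].

INTERFACE

Orientations are given as a unit quaternion [x, y, z, w].
In Python, from station import manip gives the robot as it stands.
- The arm moves only by the tool send_rows, never from a script. Its argument "steps" is a list that holds one entry, the list of rows, each a list of 5 numbers: the closure, from 0 (fully open) to 1 (shut), then the shift along the world's x, y, z in m, then the turn about the world's z in rad. A call has 1 to 8 rows; each row is the pose to reach, as a shift and turn from the pose commanded when the call began; what a row does not reach only later rows make up. A row lasts 1/8 s, in which the tool goes at most 62.5 mm and 10.7 degrees, less where a joint would pass 70% of its speed; a pose out of reach is approached as far as the arm can. A call with a gripper value outside its range is refused whole. The fingers move at their own pace and stop on an object; "grip_force" is the grip in N (left out, the last holds). Time passes only in rows, so rows that repeat a pose let the fingers close. It gives the time, the measured TCP pose, the force and the opening at its end, in the units of the state.
- manip.sense(): the state, without advancing time (a new reading comes with each control period).
- manip.snapshot(name): name is "scene" or "top" or "wrist"; returns the picture (400x640x3 uint8, red, green, blue); there is no depth.
- manip.camera_params(name): a dict with "fx", "fy", "cx", "cy" (pixels), "T" (4x4, takes a point from camera to world coordinates); the wrist camera has in their place "tool_from_camera" (4x4, takes a point from camera to tool coordinates, whose origin is the TCP and whose axes are the tool frame's). Camera axes: x right, y down, z forward; pixel columns grow to the right and rows downward; lengths in m; the calibration is good to about 2 mm. A picture is of the moment at which its call begins: read the wrist's pose just before it. camera_params takes no time and is no camera call.
- manip.sign_off(): hands the job in, once; it reports no verdict.
The state is a dict: "t": time; "q": joint angles; "qd": joint speeds; "tau": joint torques, N m; "tcp_pos": TCP position; "tool_rot": TCP orientation; "force": force on the tool from outside, world axes, zero at the start; "ft_torque": the same for the moment, N m; "finger_gap": opening from 0.0 (shut) to 1.0 (fully open).
Only numpy, scipy, OpenCV 4.12 (cv2) and the standard library are available. Lean on these libraries where they do the work, as an engineer would, in place of code of your own. Each camera call takes 0.05 s, during which the arm holds its last target.

## Working session

There is one attempt and no reset: what is moved stays moved. The work goes in short steps, Python scripts to look and compute and a tool call to move; the robot and the scene stay as the last step left them, time stands still between calls to the robot, and variables do not carry over. Pictures are saved under pics/ and viewed, and the job is handed in when it is done.

Besides the shell and the picture viewer there is one more tool, called after "Emit:" as name(argument=value, ...) on one line, values as JSON. send_rows: Moves the arm, as the interface text tells. Its arguments: {"type":"object","properties":{"steps":{"type":"array","items":{"type":"array","items":{"type":"array","items":{"type":"number"}}}},"grip_force":{"type":"number"}},"required":["steps"]}

```bash
ls; mkdir -p pics
python3 - <<'E'
from station import manip
import cv2
s=manip.sense(); print({k:(s[k]) for k in s})
for n in ["scene","top","wrist"]:
    cv2.imwrite(f"pics/{n}0.png",manip.snapshot(n)[:,:,::-1]); print(n,manip.camera_params(n))
E
```

```text
pics
{'t': 0.0, 'q': array([-1.43450728e+00,  5.28438282e-01,  1.43394768e+00,  3.88248318e-06,
        1.18142451e+00, -1.78505448e-01]), 'qd': array([ 0.00011318,  0.00114149, -0.00105835,  0.00013466, -0.00192782,
        0.00173961]), 'tau': array([-1.48944127e-04, -4.42346764e+01, -1.78023469e+01, -2.11628935e-04,
        8.54400132e-03,  1.07665454e-05]), 'tcp_pos': array([ 0.19343591, -0.59352752,  0.23033634]), 'tool_rot': array([ 0.4160123 ,  0.57273444, -0.41487848,  0.57165101]), 'force': array([ 0.14157418, -0.00961463,  0.68887142]), 'ft_torque': array([-0.00068837, -0.02138853, -0.02141091]), 'finger_gap': 0.9979355643975706}
scene {'fx': 384.96879960049523, 'fy': 384.96879960049523, 'cx': 316.452646031791, 'cy': 203.13366705261433, 'T': array([[ 0.17391854,  0.85778207, -0.48369646,  1.04745174],
       [ 0.98475502, -0.15306024,  0.08264445, -0.10158726],
       [-0.00314377, -0.49069592, -0.87132521,  1.12594165],
       [ 0.        ,  0.        ,  0.        ,  1.        ]])}
top {'fx': 420.02428117593007, 'fy': 420.02428117593007, 'cx': 319.35630953532154, 'cy': 199.42605288654906, 'T': array([[-0.00931932, -0.99814363,  0.0601867 ,  0.42097826],
       [-0.99990679,  0.00990258,  0.00939973, -0.01594515],
       [-0.00997828, -0.06009349, -0.99814288,  1.32039576],
       [ 0.        ,  0.        ,  0.        ,  1.        ]])}
wrist {'fx': 287.7863443214225, 'fy': 287.7863443214225, 'cx': 322.93285721440236, 'cy': 198.20686834345017, 'tool_from_camera': array([[-8.80202869e-04, -2.91825554e-01,  9.56471156e-01,
        -1.43135513e-01],
       [-8.84074588e-04, -9.56470925e-01, -2.91826297e-01,
         7.45626140e-02],
       [ 9.99999222e-01, -1.10245819e-03,  5.83892897e-04,
         1.27148630e-03],
       [ 0.00000000e+00,  0.00000000e+00,  0.00000000e+00,
         1.00000000e+00]])}
```

View pics/scene0.png

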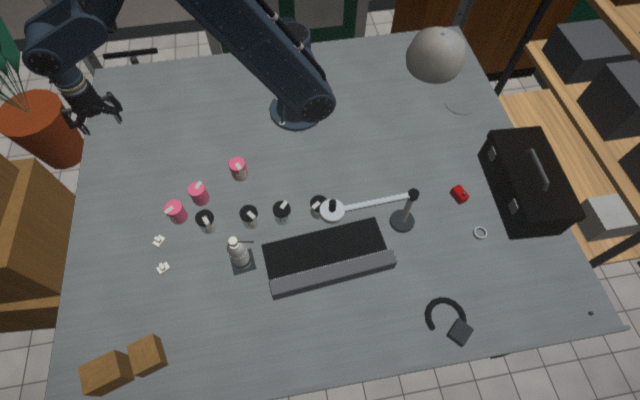

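View pics/top0.png

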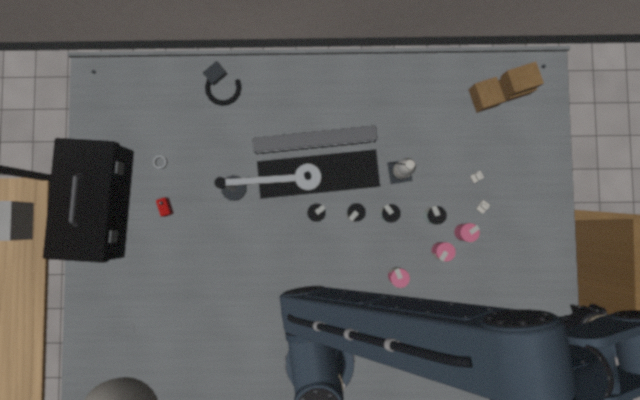

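View pics/wrist0.png

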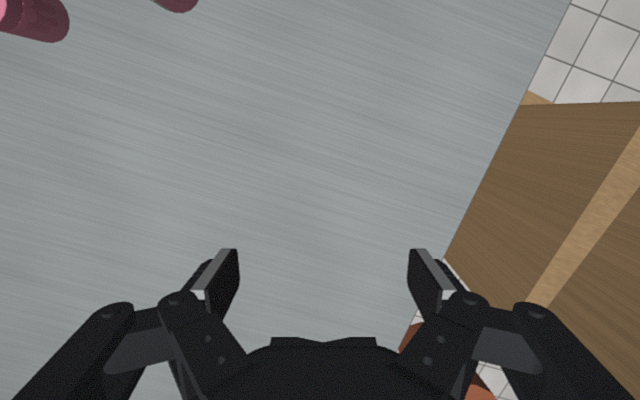

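The scene shows four black-lid jars in a row in front of the mat (top view ≈(317,212), (357,212), (391,213), (437,215)), three pink decoys, the lamp over the mat, and the duster at right (402,168). Next I'll measure these points.

```bash
cat > h.py <<'E'
from station import manip
import numpy as np, cv2
def px2w(n,u,v,z,cp=None,T=None):
    c=cp or manip.camera_params(n)
    if T is None: T=c["T"]
    d=T[:3,:3]@np.array([(u-c["cx"])/c["fx"],(v-c["cy"])/c["fy"],1.])
    o=T[:3,3]; return o+d*(z-o[2])/d[2]
def w2px(n,p):
    c=manip.camera_params(n); q=np.linalg.inv(c["T"])@np.append(p,1)
    return c["fx"]*q[0]/q[2]+c["cx"],c["fy"]*q[1]/q[2]+c["cy"]
E
python3 - <<'E'
from h import *
im=cv2.imread("pics/top0.png"); c=im[120:280,210:490]
cv2.imwrite("pics/topz0.png",cv2.resize(c,(784,448),interpolation=cv2.INTER_CUBIC))
c=im[195:235,300:460]; cv2.imwrite("pics/topj0.png",cv2.resize(c,(800,200),interpolation=cv2.INTER_CUBIC))
im=cv2.imread("pics/scene0.png"); c=im[140:300,140:430]
cv2.imwrite("pics/scz0.png",cv2.resize(c,(800,441),interpolation=cv2.INTER_CUBIC))
E
```

```text
(no output)
```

View pics/topz0.png

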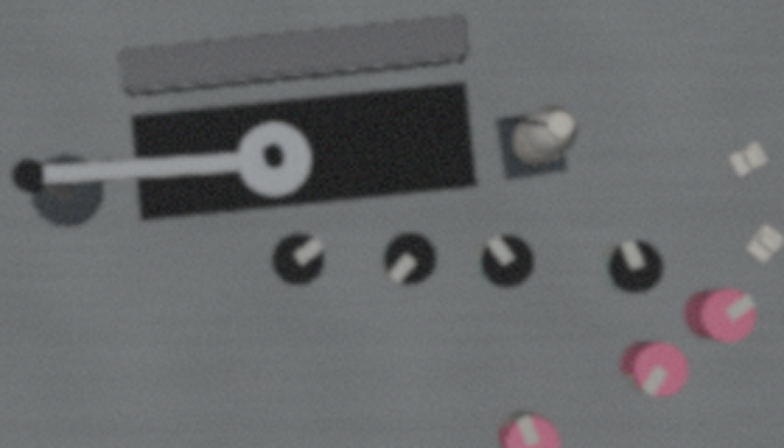

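View pics/topj0.png

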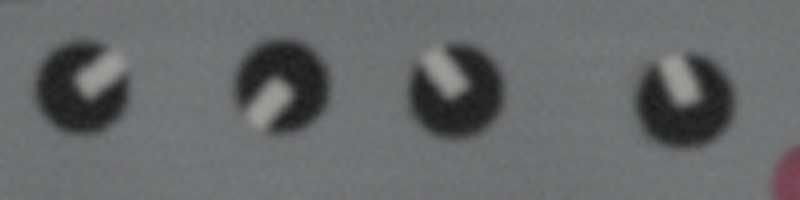

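View pics/scz0.png

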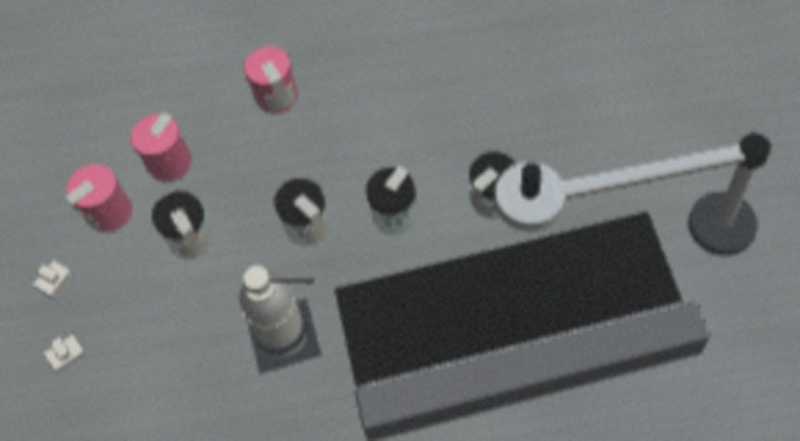

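Run:
```python
from h import *
f=lambda u,v,z:px2w("top",u/2.8+210-.32,v/2.8+120-.32,z)
C=[f(*p,.003) for p in [(133,116),(465,84),(476,185),(142,219)]]
for c in C: print("mat",c.round(4))
m=np.mean(C,0); print("c",m.round(4),[round(float(np.linalg.norm(C[i]-C[(i+1)%4])),4) for i in range(4)])
y=(C[0]+C[3]-C[1]-C[2]); psi=np.arctan2(-y[0],y[1]); print("psi",psi)
print("cap",f(562,124,.164).round(4),"can base", f(533,148,0).round(4))
print("pin",f(273,154,.23).round(4),"head",f(275,159,.18).round(4),"hinge",f(29,175,.19).round(4),f(69,190,0).round(4))
for p in [(299,259),(410,258),(507,261),(636,266)]: print("jar",f(*p,.071).round(4))
im=manip.snapshot("top"); 
# lids blobs
g=im.max(2); 
cp=im[200:230,300:460]; 
print(w2px("top",np.array([.4,.3,0])))
# strip dirs from x5 crop
h=lambda u,v:px2w("top",u/5+300-.4,v/5+195-.4,.071)
for a,b in [((83,87),(113,62)),((283,87),(257,120)),((457,92),(433,58)),((685,101),(671,66))]:
    A,B=h(*a),h(*b); d=B-A; print(A.round(4),"label yaw",np.degrees(np.arctan2(d[1],d[0])).round(1))
print(manip.sense()['t'])
```

```text
mat [0.6238 0.1921 0.003 ]
mat [ 0.6562 -0.1832  0.003 ]
mat [ 0.5416 -0.1936  0.003 ]
mat [0.5071 0.182  0.003 ]
c [ 0.5822 -0.0007  0.003 ] [0.3767, 0.115, 0.3772, 0.1172]
psi 0.08877207764355648
cap [ 0.5865 -0.2578  0.164 ] can base [ 0.5831 -0.2589  0.    ]
pin [0.5518 0.0255 0.23  ] head [0.5528 0.0255 0.18  ] hinge [0.5386 0.2634 0.19  ] [0.5409 0.265  0.    ]
jar [0.4584 0.0048 0.071 ]
jar [ 0.4583 -0.1131  0.071 ]
jar [ 0.4541 -0.2158  0.071 ]
jar [ 0.4475 -0.3521  0.071 ]
(np.float64(223.06098021285135), np.float64(232.34148989516643))
[0.4589 0.0056 0.071 ] label yaw -50.7
[ 0.4578 -0.1133  0.071 ] label yaw 141.1
[ 0.4538 -0.2165  0.071 ] label yaw 34.2
[ 0.4472 -0.3514  0.071 ] label yaw 20.4
0.2
```

```bash
cat >> h.py <<'E'
from scipy.spatial.transform import Rotation as R
def tool():
    s=manip.sense(); M=R.from_quat(s["tool_rot"]).as_matrix()
    return s,M
def rep():
    s,M=tool(); z=M[:,2]
    print("t",round(s["t"],2),"tcp",s["tcp_pos"].round(4),"jawyaw",np.degrees(np.arctan2(z[1],z[0])).round(1),"camside yaw",np.degrees(np.arctan2(M[1,1],M[0,1])).round(1),"q",s["q"].round(2),"F",s["force"].round(1),"gap",round(s["finger_gap"],3))
E
python3 -c "
from h import *
rep(); print(tool()[1].round(3))"
```

```text
t 0.2 tcp [ 0.1935 -0.5938  0.2307] jawyaw -72.0 camside yaw 18.0 q [-1.43  0.53  1.43  0.    1.18 -0.18] F [-1.1  0.1  0.7] gap 0.999
[[-0.     0.951  0.31 ]
 [ 0.001  0.31  -0.951]
 [-1.     0.    -0.001]]
```

Emit:
send_rows(steps=[[[0,0.03,0.05,0.06,0.16],[0,0.36,0.619,0.06,1.309],[0,0.36,0.619,0.06,1.309],[0,0.36,0.619,0.06,1.309],[0,0.36,0.619,0.06,1.309],[0,0.36,0.619,0.06,1.309],[0,0.36,0.619,0.06,1.309],[0,0.36,0.619,0.06,1.309]]])

```text
t: 1.2
tcp_pos: [0.4363, -0.1768, 0.2862]
tool_rot: [-0.019, 0.707, 0.019, 0.707]
force: [1.7, -0.5, 0.6]
finger_gap: 1.0
```

```bash
python3 -c "
from h import *
rep()"
```

```text
t 1.2 tcp [ 0.4363 -0.1768  0.2862] jawyaw 3.1 camside yaw 93.1 q [-0.62  0.25  1.74  0.    1.16 -0.68] F [ 1.7 -0.5  0.6] gap 1.0
```

Emit:
send_rows(steps=[[[0,0.09,0.17,0,0],[0,0.09,0.17,0,0],[0,0.09,0.17,0,0],[0,0.09,0.17,0,0],[0,0.09,0.17,0,0],[0,0.09,0.17,0,0]]])

```text
t: 1.95
tcp_pos: [0.5249, -0.0099, 0.2859]
tool_rot: [-0.018, 0.707, 0.018, 0.707]
force: [0.0, -0.4, 0.2]
finger_gap: 1.004
```

Run:
```python
from h import *
rep()
cv2.imwrite("pics/wrist1.png",manip.snapshot("wrist")[:,:,::-1])
```

```text
t 1.95 tcp [ 0.5249 -0.0099  0.2859] jawyaw 2.9 camside yaw 92.9 q [-0.23  0.33  1.61 -0.    1.2  -0.28] F [ 0.  -0.4  0.2] gap 1.004
```

View pics/wrist1.png

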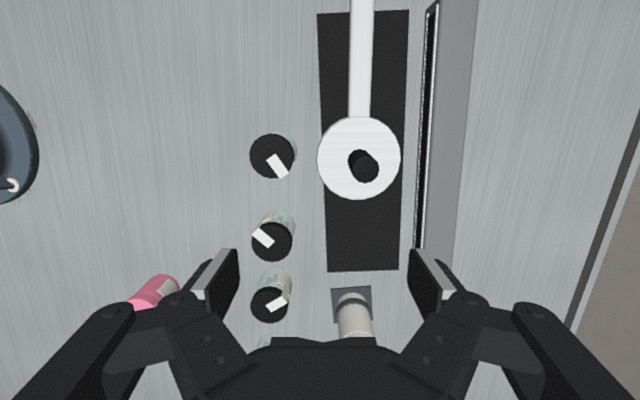

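```bash
cat >> h.py <<'E'
def wT():
    s,M=tool(); T=np.eye(4); T[:3,:3]=M; T[:3,3]=s["tcp_pos"]
    return T@manip.camera_params("wrist")["tool_from_camera"]
def wp(u,v,z): return px2w("wrist",u,v,z,T=wT())
def wproj(p):
    c=manip.camera_params("wrist"); q=np.linalg.inv(wT())@np.append(p,1)
    return np.array([c["fx"]*q[0]/q[2]+c["cx"],c["fy"]*q[1]/q[2]+c["cy"]])
E
python3 - <<'E'
from h import *
print("cam",wT()[:3,3].round(3))
print("pin",wp(367,170,.23),"head",wp(358.5,158,.186))
for p in [(317,13),(409,10),(398,271),(328,272)]: print("mat",wp(*p,.003).round(4))
print("jarA",wp(272,155,.071).round(4), "B",wp(272,241,.071).round(4))
E
```

```text
cam [0.522 0.063 0.429]
pin [0.55466298 0.02444654 0.23      ] head [0.55374409 0.02583734 0.186     ]
mat [0.508  0.1827 0.003 ]
mat [0.6264 0.1919 0.003 ]
mat [ 0.6602 -0.1885  0.003 ]
mat [ 0.543  -0.1962  0.003 ]
jarA [0.461  0.0066 0.071 ] B [ 0.4608 -0.1108  0.071 ]
```

Emit:
send_rows(steps=[[[0,0.029,0.035,0,0],[0,0.029,0.035,0,0],[0,0.029,0.035,-0.045,0],[0,0.029,0.035,-0.086,0],[0,0.029,0.035,-0.086,0],[0,0.029,0.035,-0.086,0]]])

```text
t: 2.75
tcp_pos: [0.5552, 0.0253, 0.2013]
tool_rot: [-0.018, 0.706, 0.018, 0.708]
force: [0.6, -0.3, 0.6]
finger_gap: 0.999
```

```bash
python3 -c "
from h import *
rep()"
```

```text
t 2.75 tcp [0.5552 0.0253 0.2013] jawyaw 3.0 camside yaw 93.0 q [-0.16  0.47  1.64 -0.    1.03 -0.21] F [ 0.6 -0.3  0.6] gap 0.999
```

Emit:
send_rows(grip_force=25, steps=[[[1,0,0,0,0],[1,0,0,0,0],[1,0,0,0,0],[1,0,0,0,0],[1,0,0,0,0],[1,0,0,0,0]]])

```text
t: 3.5
tcp_pos: [0.5547, 0.0265, 0.2005]
tool_rot: [-0.019, 0.707, 0.019, 0.707]
force: [-0.7, 0.9, 5.2]
finger_gap: 0.231
```

Run:
```python
from h import *
rep()
H=np.array([.540,.2645]); P=np.array([.5545,.0252]); print(np.linalg.norm(P-H))
a0=np.arctan2(*(P-H)[::-1]); 
for k in range(0,17):
    a=a0-np.radians(5.5*k); p=H+.24*np.array([np.cos(a),np.sin(a)]); print(k,(p-P).round(3),round(-np.radians(5.5*k),3),np.linalg.norm(p).round(3))
```

```text
t 3.5 tcp [0.5547 0.0265 0.2005] jawyaw 3.0 camside yaw 93.0 q [-0.15  0.47  1.64  0.    1.03 -0.21] F [-0.7  0.9  5.2] gap 0.231
0.23973889963875283
0 [ 0. -0.] -0.0 0.555
1 [-0.023 -0.001] -0.096 0.532
2 [-0.046  0.001] -0.192 0.509
3 [-0.069  0.005] -0.288 0.487
4 [-0.091  0.012] -0.384 0.465
5 [-0.112  0.02 ] -0.48 0.445
6 [-0.133  0.03 ] -0.576 0.425
7 [-0.152  0.043] -0.672 0.408
8 [-0.17   0.057] -0.768 0.393
9 [-0.187  0.073] -0.864 0.38
10 [-0.202  0.09 ] -0.96 0.37
11 [-0.216  0.109] -1.056 0.364
12 [-0.227  0.129] -1.152 0.361
13 [-0.237  0.15 ] -1.248 0.362
14 [-0.245  0.171] -1.344 0.367
15 [-0.25   0.194] -1.44 0.375
16 [-0.253  0.216] -1.536 0.386
```

Emit:
send_rows(steps=[[[1,-0.023,-0.001,0,-0.096],[1,-0.046,0.001,0,-0.192],[1,-0.069,0.005,0,-0.288],[1,-0.091,0.012,0,-0.384],[1,-0.112,0.02,0,-0.48],[1,-0.133,0.03,0,-0.576],[1,-0.152,0.043,0,-0.672],[1,-0.152,0.043,0,-0.672]]])

```text
t: 4.5
tcp_pos: [0.4013, 0.07, 0.2005]
tool_rot: [0.215, 0.674, -0.215, 0.674]
force: [-1.3, -2.1, 4.3]
finger_gap: 0.223
```

```bash
python3 -c "
from h import *
rep()"
```

```text
t 4.5 tcp [0.4013 0.07   0.2005] jawyaw -35.4 camside yaw 54.6 q [-0.1   0.29  1.99 -0.    0.87  0.52] F [-1.3 -2.1  4.3] gap 0.223
```

Emit:
send_rows(steps=[[[1,-0.018,0.014,0,-0.096],[1,-0.035,0.03,0,-0.192],[1,-0.05,0.047,0,-0.288],[1,-0.064,0.066,0,-0.384],[1,-0.074,0.086,0,-0.48],[1,-0.084,0.107,0,-0.576],[1,-0.092,0.128,0,-0.672],[1,-0.092,0.128,0,-0.672]]])

```text
t: 5.5
tcp_pos: [0.3095, 0.1984, 0.2004]
tool_rot: [0.425, 0.565, -0.425, 0.565]
force: [-2.9, 0.0, 9.0]
finger_gap: 0.224
```

```bash
python3 -c "
from h import *
rep()"
```

```text
t 5.5 tcp [0.3095 0.1984 0.2004] jawyaw -73.9 camside yaw 16.1 q [0.26 0.24 2.07 0.   0.83 1.55] F [-2.9  0.   9. ] gap 0.224
```

Swing worked (pin ≈ (0.31, 0.20)). Release, raise, look.

Emit:
send_rows(steps=[[[0,0,0,0,0],[0,0,0,0,0],[0,0,0,0,0],[0,0,0,0,0],[0,0,0,0.05,0],[0,0,0,0.1,0],[0,0.02,-0.06,0.1,0],[0,0.04,-0.12,0.1,0]]])

```text
t: 6.5
tcp_pos: [0.3508, 0.0782, 0.301]
tool_rot: [0.425, 0.565, -0.424, 0.567]
force: [1.2, -0.5, -0.0]
finger_gap: 0.999
```

Run:
```python
from h import *
rep()
im=manip.snapshot("top")[:,:,::-1]
cv2.imwrite("pics/top2.png",cv2.resize(im[120:280,210:490],(784,448),interpolation=cv2.INTER_CUBIC))
cv2.imwrite("pics/scene2.png",manip.snapshot("scene")[:,:,::-1])
```

```text
t 6.5 tcp [0.3508 0.0782 0.301 ] jawyaw -73.7 camside yaw 16.3 q [-0.09  0.05  1.94  0.    1.15  1.19] F [ 1.2 -0.5 -0. ] gap 0.999
```

View pics/top2.png

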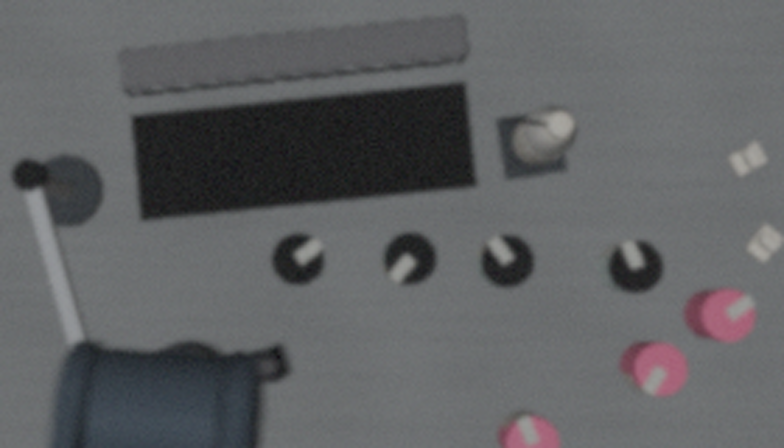

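View pics/scene2.png

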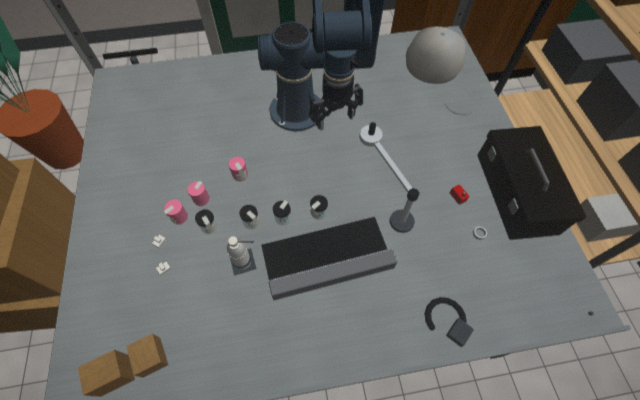

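Emit:
send_rows(steps=[[[1,0.18,-0.335,0,0],[1,0.18,-0.335,0,0],[1,0.18,-0.335,0,0],[1,0.18,-0.335,0,0],[1,0.18,-0.335,0,0],[1,0.18,-0.335,0,0],[1,0.18,-0.335,0,0],[1,0.18,-0.335,0,0]]])

```text
t: 7.6
tcp_pos: [0.5295, -0.2554, 0.299]
tool_rot: [0.426, 0.566, -0.425, 0.564]
force: [-0.1, 0.3, -0.0]
finger_gap: 0.004
```

Run:
```python
from h import *
rep()
cv2.imwrite("pics/wrist3.png",manip.snapshot("wrist")[:,:,::-1])
print(wproj(np.array([.5865,-.2578,.164])))
```

```text
t 7.6 tcp [ 0.5295 -0.2554  0.299 ] jawyaw -74.0 camside yaw 16.0 q [-0.64  0.41  1.44  0.    1.29  0.65] F [-0.1  0.3 -0. ] gap 0.004
[341.74857797 132.83886053]
```

View pics/wrist3.png

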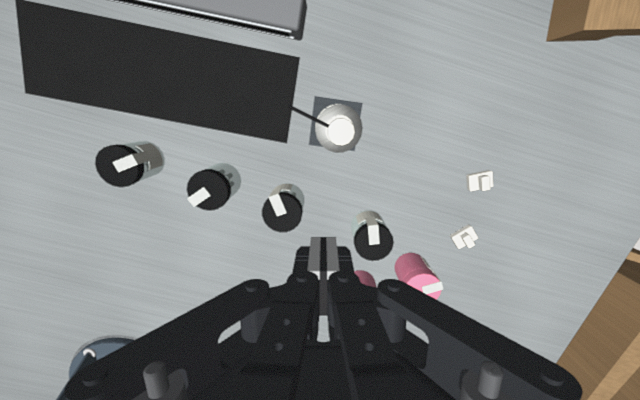

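Run:
```python
from h import *
print("cap",wp(340,131,.164))
for p in [(119.5,165),(208.5,189),(282,211.5),(374,239)]: print("jar",wp(*p,.071).round(4))
for p in [(18,1),(299,58),(289,142),(25,93)]: print("mat",wp(*p,.003).round(4))
```

```text
cap [ 0.58766743 -0.25571395  0.164     ]
jar [0.4622 0.0014 0.071 ]
jar [ 0.4621 -0.1156  0.071 ]
jar [ 0.4582 -0.2176  0.071 ]
jar [ 0.454  -0.3521  0.071 ]
mat [0.6226 0.1906 0.003 ]
mat [ 0.6586 -0.1837  0.003 ]
mat [ 0.543  -0.1983  0.003 ]
mat [0.5057 0.1836 0.003 ]
```

Emit:
send_rows(steps=[[[1,0.058,-0.001,0,0],[1,0.058,-0.001,0,0],[1,0.058,-0.001,-0.06,0],[1,0.058,-0.001,-0.11,0],[1,0.058,-0.001,-0.125,0],[1,0.058,-0.001,-0.125,0],[1,0.058,-0.001,-0.125,0]]])

```text
t: 8.52
tcp_pos: [0.5894, -0.2579, 0.1777]
tool_rot: [0.425, 0.563, -0.425, 0.567]
force: [0.1, -0.3, 0.8]
finger_gap: 0.003
```

Run:
```python
from h import *
rep()
cv2.imwrite("pics/wrist4.png",manip.snapshot("wrist")[:,:,::-1])
```

```text
t 8.53 tcp [ 0.5894 -0.2579  0.1777] jawyaw -74.0 camside yaw 16.0 q [-0.59  0.61  1.44 -0.    1.09  0.7 ] F [ 0.1 -0.3  0.8] gap 0.003
```

View pics/wrist4.png

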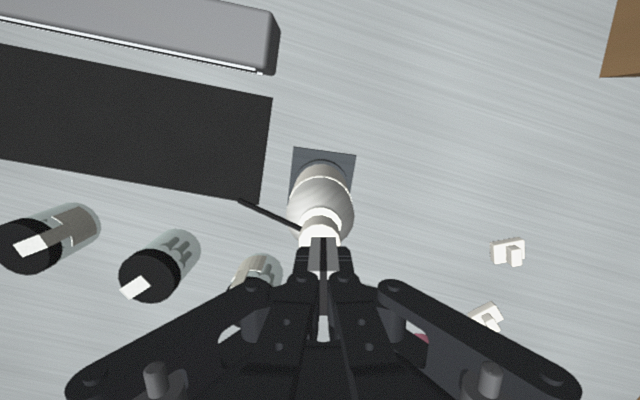

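Emit:
send_rows(steps=[[[1,0,0,-0.01,0],[1,0,0,-0.016,0],[1,0,0,-0.019,0],[1,0,0,-0.021,0],[1,0,0,-0.021,0]]])

```text
t: 9.2
tcp_pos: [0.5889, -0.2578, 0.1579]
tool_rot: [0.425, 0.564, -0.425, 0.566]
force: [-3.1, 2.8, 16.8]
finger_gap: 0.004
```

Run:
```python
from h import *
rep()
cv2.imwrite("pics/wrist5.png",manip.snapshot("wrist")[:,:,::-1])
```

```text
t 9.2 tcp [ 0.5889 -0.2578  0.1579] jawyaw -74.0 camside yaw 16.0 q [-0.59  0.63  1.45 -0.    1.05  0.7 ] F [-3.1  2.8 16.8] gap 0.004
```

View pics/wrist5.png

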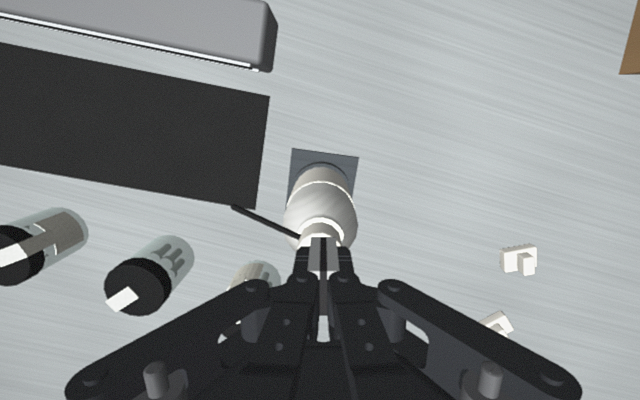

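Emit:
send_rows(steps=[[[1,0,0,-0.001,0],[1,0,0,0.03,0],[1,0,0,0.09,0],[0,-0.18,0.258,0.1,0],[0,-0.18,0.258,0.1,0],[0,-0.18,0.258,0.1,0],[0,-0.18,0.258,0.1,0],[0,-0.18,0.258,0.1,0]]])

```text
t: 10.25
tcp_pos: [0.4077, 0.0004, 0.2538]
tool_rot: [0.426, 0.565, -0.426, 0.564]
force: [1.3, 0.3, 1.3]
finger_gap: 1.0
```

Emit:
send_rows(steps=[[[0,0,0,0,0],[0,0,0,0,0]]])

```text
t: 10.5
tcp_pos: [0.41, -0.0012, 0.2542]
tool_rot: [0.425, 0.564, -0.425, 0.566]
force: [0.2, 0.4, 0.4]
finger_gap: 0.998
```

Run:
```python
from h import *
rep()
cv2.imwrite("pics/wrist6.png",manip.snapshot("wrist")[:,:,::-1])
im=manip.snapshot("scene")[:,:,::-1]
cv2.imwrite("pics/scene6.png",cv2.resize(im[140:300,140:430],(800,441),interpolation=cv2.INTER_CUBIC))
```

```text
t 10.5 tcp [ 0.41   -0.0012  0.2542] jawyaw -73.9 camside yaw 16.1 q [-0.28  0.2   1.91 -0.    1.03  1.01] F [0.2 0.4 0.4] gap 0.998
```

View pics/wrist6.png

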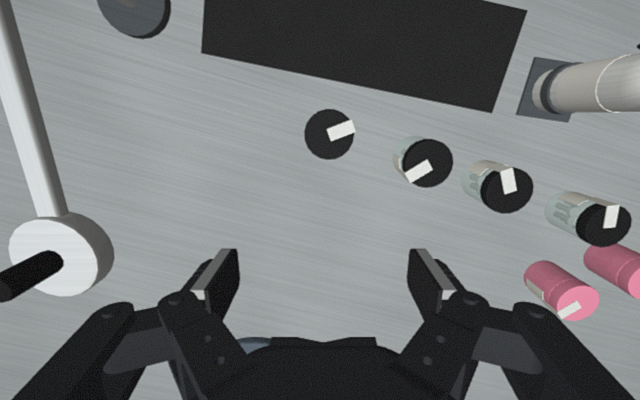

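View pics/scene6.png

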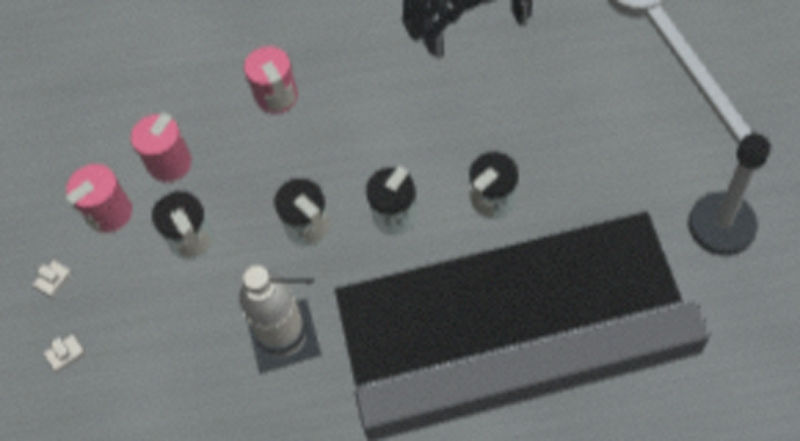

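```bash
cat >> h.py <<'E'
def rect(im,x0,y0,z=.071,half=.06,res=.0004,n="wrist"):
    N=int(2*half/res)
    # pixel (i col,j row): col-> -y, row -> -x
    W=np.array([[x0+half,y0+half],[x0+half,y0-half],[x0-half,y0-half],[x0-half,y0+half]])
    pr=(lambda p:wproj(p)) if n=="wrist" else (lambda p:w2px("top",p))
    src=np.float32([pr(np.array([*w,z])) for w in W]); dst=np.float32([[0,0],[N,0],[N,N],[0,N]])
    return cv2.warpPerspective(im,cv2.getPerspectiveTransform(src,dst),(N,N),flags=cv2.INTER_LINEAR)
def lid(im,x0,y0,z=.071,n="wrist",save=None,half=.06,res=.0004,thr=75):
    r=rect(im,x0,y0,z,half,res,n); N=r.shape[0]
    m=((r.max(2)<thr)*255).astype(np.uint8); m=cv2.morphologyEx(m,cv2.MORPH_OPEN,np.ones((7,7)))
    cs,_=cv2.findContours(m,cv2.RETR_EXTERNAL,cv2.CHAIN_APPROX_NONE)
    c=min([c for c in cs if cv2.contourArea(c)>5000],key=lambda c:abs(cv2.minEnclosingCircle(c)[1]*res-.028)*3+np.hypot(*(np.array(cv2.minEnclosingCircle(c)[0])-N/2))*res)
    (cx,cy),rad=cv2.minEnclosingCircle(c)
    jj,ii=np.mgrid[:N,:N]; d=np.hypot(ii-cx,jj-cy)*res
    w=(r.min(2)>130)&(d<.027)
    dx=-(jj[w]-cy).mean(); dy=-(ii[w]-cx).mean()
    yaw=np.degrees(np.arctan2(dy,dx))
    # axis by PCA
    pts=np.stack([-(jj[w]-cy),-(ii[w]-cx)]).astype(float); ev,V=np.linalg.eigh(np.cov(pts)); a=V[:,1]; a*=np.sign(a@[dx,dy]); yp=np.degrees(np.arctan2(a[1],a[0]))
    X=x0+half-cy*res; Y=y0+half-cx*res
    print(f"lid x {X:.4f} y {Y:.4f} r {rad*res*1000:.1f}mm yaw {yaw:.1f} pca {yp:.1f} white {w.sum()*res*res*1e6:.0f}mm2")
    if save: 
        o=np.ascontiguousarray(r[:,:,::-1]); cv2.circle(o,(int(cx),int(cy)),int(rad),(0,255,0),1); cv2.imwrite(save,o)
    return X,Y,yaw
E
python3 - <<'E'
from h import *
im=manip.snapshot("wrist")
for k,p in enumerate([(.461,.004),(.461,-.113),(.457,-.216),(.453,-.351)]): lid(im,*p,save=f"pics/lid{k}.png")
o=np.hstack([cv2.imread(f"pics/lid{k}.png") for k in range(4)]); cv2.imwrite("pics/lids.png",cv2.resize(o,(800,200)))
E
```

```text
lid x 0.4594 y 0.0047 r 27.1mm yaw -54.7 pca -53.1 white 406mm2
lid x 0.4599 y -0.1126 r 28.9mm yaw 151.3 pca 137.8 white 424mm2
lid x 0.4556 y -0.2139 r 31.0mm yaw 16.4 pca 38.1 white 463mm2
lid x 0.4478 y -0.3470 r 34.1mm yaw -16.0 pca 25.6 white 449mm2
```

View pics/lids.png

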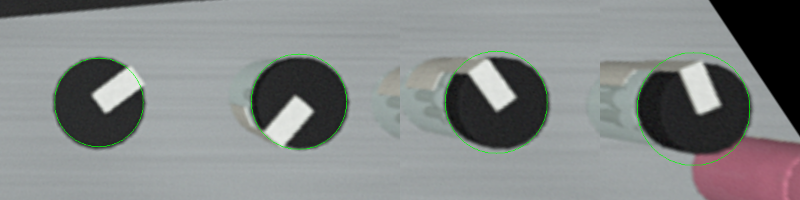

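Emit:
send_rows(steps=[[[0,0.05,0.006,-0.03,0],[0,0.05,0.006,-0.09,0],[0,0.05,0.006,-0.14,0],[0,0.05,0.006,-0.14,0],[0,0.05,0.006,-0.18,0],[0,0.05,0.006,-0.21,0],[0,0.05,0.006,-0.214,0],[0,0.05,0.006,-0.214,0]]])

```text
t: 11.65
tcp_pos: [0.4608, 0.0044, 0.0413]
tool_rot: [0.426, 0.564, -0.425, 0.566]
force: [0.9, -1.1, 0.5]
finger_gap: 0.999
```

Run:
```python
from h import *
rep()
cv2.imwrite("pics/wrist7.png",manip.snapshot("wrist")[:,:,::-1])
```

```text
t 11.65 tcp [0.4608 0.0044 0.0413] jawyaw -74.0 camside yaw 16.0 q [-0.23  0.66  1.99  0.    0.49  1.06] F [ 0.9 -1.1  0.5] gap 0.999
```

View pics/wrist7.png

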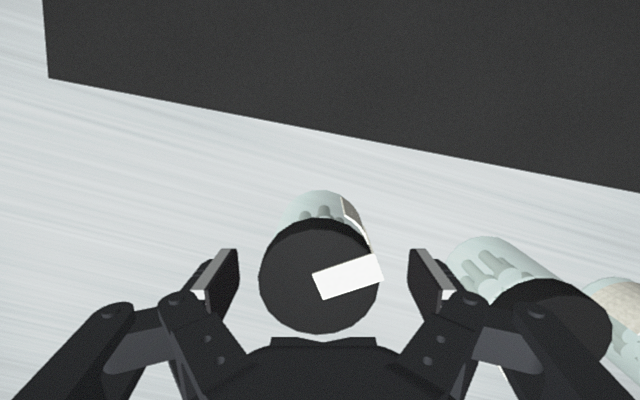

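Emit:
send_rows(grip_force=45, steps=[[[1,0,0,0,0],[1,0,0,0,0],[1,0,0,0,0],[1,0,0,0,0],[1,0,0,0,0],[1,0,0,0,0],[1,0,0,0.006,0],[1,0,0,0.012,0]]])

```text
t: 12.7
tcp_pos: [0.4591, 0.005, 0.0523]
tool_rot: [0.425, 0.565, -0.425, 0.565]
force: [0.4, -0.1, -1.9]
finger_gap: 0.644
```

Run:
```python
from h import *
rep()
cv2.imwrite("pics/wrist8.png",manip.snapshot("wrist")[:,:,::-1])
```

```text
t 12.7 tcp [0.4591 0.005  0.0523] jawyaw -74.0 camside yaw 16.0 q [-0.23  0.64  1.98  0.    0.52  1.06] F [ 0.4 -0.1 -1.9] gap 0.644
```

View pics/wrist8.png

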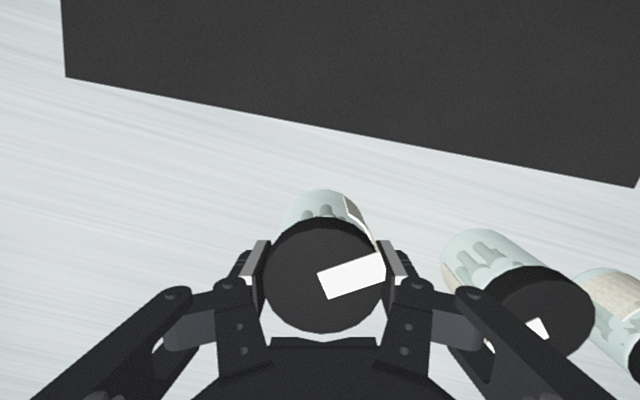

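Run:
```python
from h import *
im=manip.snapshot("wrist"); lid(im,.459,.005,z=.082,save="pics/l.png",half=.04,res=.00027)
```

```text
lid x 0.4479 y 0.0052 r 49.0mm yaw -112.0 pca -33.9 white 625mm2
```

Emit:
send_rows(steps=[[[1,0.02,0.02,0.004,0.17],[1,0.04,0.04,0.004,0.34],[1,0.06,0.06,0.004,0.51],[1,0.08,0.08,0.004,0.68],[1,0.1,0.1,0.004,0.85],[1,0.112,0.119,0.004,1.02],[1,0.112,0.119,0.004,1.02],[1,0.112,0.119,0.004,1.02]]])

```text
t: 13.8
tcp_pos: [0.57, 0.1235, 0.0555]
tool_rot: [0.096, 0.701, -0.096, 0.7]
force: [0.2, 0.3, -2.6]
finger_gap: 0.643
```

Run:
```python
from h import *
rep()
im=manip.snapshot("wrist");cv2.imwrite("pics/wrist9.png",im[:,:,::-1])
lid(im,.571,.124,z=.086,half=.04,res=.00027)
```

```text
t 13.8 tcp [0.57   0.1235 0.0555] jawyaw -15.6 camside yaw 74.4 q [ 0.02  0.72  1.67 -0.    0.76  0.3 ] F [ 0.2  0.3 -2.6] gap 0.643
lid x 0.5712 y 0.1242 r 56.3mm yaw -8.2 pca 7.2 white 425mm2
```

View pics/wrist9.png

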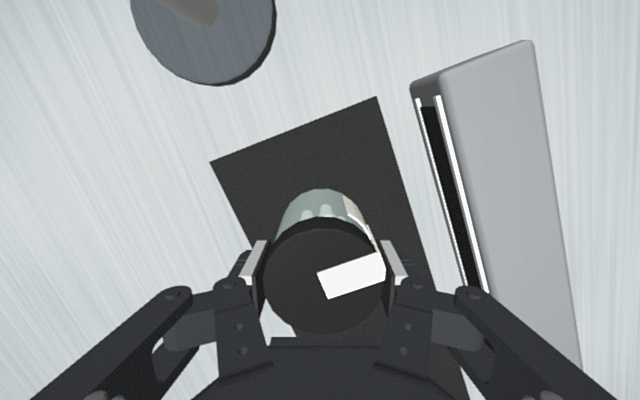

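Run:
```python
from h import *
a,b,c,d=[wp(*p,.086) for p in [(317,273),(328,300),(385,285),(380,251)]]
v=(c+d-a-b); print(np.degrees(np.arctan2(v[1],v[0])))
e=(b-a);print(np.degrees(np.arctan2(e[1],e[0]))+90, np.linalg.norm(e))
v=(c-b);print(np.degrees(np.arctan2(v[1],v[0])))
```

```text
3.863769903572946
3.726255928266383 0.014931756833650304
1.562234270079011
```

Emit:
send_rows(steps=[[[1,0.001,0,-0.006,0.02],[1,0.001,0,-0.011,0.02],[1,0.001,0,-0.012,0.02],[0,0.001,0,-0.012,0.02],[0,0.001,0,-0.012,0.02],[0,0.001,0,-0.012,0.02],[0,0.001,0,-0.012,0.02]]])

```text
t: 14.72
tcp_pos: [0.5724, 0.124, 0.0439]
tool_rot: [0.089, 0.702, -0.089, 0.702]
force: [0.3, -1.1, 0.1]
finger_gap: 0.999
```

Emit:
send_rows(steps=[[[0,0,0,0.05,0],[0,0,0,0.11,0],[0,0,0,0.17,0],[0,-0.01,-0.07,0.17,0],[0,-0.02,-0.14,0.17,0],[0,-0.02,-0.14,0.17,0],[0,-0.02,-0.14,0.17,0]]])

```text
t: 15.6
tcp_pos: [0.5522, -0.0168, 0.2139]
tool_rot: [0.09, 0.702, -0.089, 0.701]
force: [0.7, 0.9, -0.0]
finger_gap: 0.999
```

Run:
```python
from h import *
rep()
im=manip.snapshot("wrist");cv2.imwrite("pics/wrist10.png",im[:,:,::-1])
```

```text
t 15.6 tcp [ 0.5522 -0.0168  0.2139] jawyaw -14.5 camside yaw 75.5 q [-0.23  0.45  1.63  0.    1.05  0.02] F [ 0.7  0.9 -0. ] gap 0.999
```

View pics/wrist10.png

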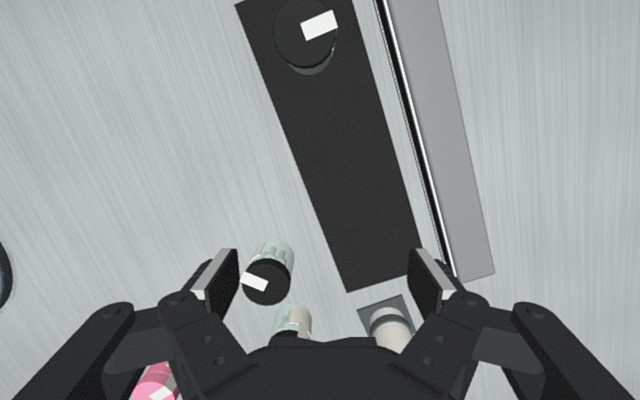

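```bash
cat >> h.py <<'E'
def strip(corn,z): # inner a,b ; outer c,d (c adjacent b)
    a,b,c,d=[wp(*p,z) for p in corn]; v=c+d-a-b
    i=(a+b)/2; print("strip yaw",np.degrees(np.arctan2(v[1],v[0])).round(1),"lid centre~",i.round(4),"w",np.linalg.norm(a-b).round(4))
def whites(im,x0,y0,z,half=.05,res=.00025,n="wrist",thr=150):
    r=rect(im,x0,y0,z,half,res,n); N=r.shape[0]
    m=((r.min(2)>thr)*255).astype(np.uint8); cs,_=cv2.findContours(m,cv2.RETR_EXTERNAL,cv2.CHAIN_APPROX_NONE)
    for c in cs:
        if cv2.contourArea(c)*res*res*1e6<150: continue
        (cx,cy),(w,h),an=cv2.minAreaRect(c); b=cv2.boxPoints(((cx,cy),(w,h),an)); e=max([b[1]-b[0],b[2]-b[1]],key=np.linalg.norm)
        print("white box at",round(x0+half-cy*res,4),round(y0+half-cx*res,4),"size mm",round(w*res*1e3,1),round(h*res*1e3,1),"axis yaw mod180",round(float(np.degrees(np.arctan2(-e[0],-e[1]))%180),1))
E
python3 - <<'E'
from h import *
im=manip.snapshot("wrist")
whites(im,.572,.124,.074)
E
```

```text
white box at 0.5854 0.1242 size mm 29.9 14.7 axis yaw mod180 6.3
```

Emit:
send_rows(steps=[[[0,-0.104,-0.143,0.02,0],[0,-0.104,-0.143,0.02,0],[0,-0.104,-0.143,0.02,0],[0,-0.104,-0.143,0.02,0],[0,-0.104,-0.143,0.02,0]]])

```text
t: 16.32
tcp_pos: [0.449, -0.1578, 0.2339]
tool_rot: [0.088, 0.701, -0.088, 0.702]
force: [0.9, 0.5, -0.6]
finger_gap: 0.999
```

Run:
```python
from h import *
rep()
im=manip.snapshot("wrist");cv2.imwrite("pics/wrist11.png",im[:,:,::-1])
lid(im,.46,-.113,save="pics/lB.png")
whites(im,.46,-.113,.071)
```

```text
t 16.32 tcp [ 0.449  -0.1578  0.2339] jawyaw -14.3 camside yaw 75.7 q [-0.57  0.32  1.79  0.    1.02 -0.32] F [ 0.9  0.5 -0.6] gap 0.999
lid x 0.4594 y -0.1142 r 27.1mm yaw 140.4 pca 139.0 white 402mm2
white box at 0.4601 -0.1129 size mm 99.8 99.8 axis yaw mod180 90.0
```

View pics/wrist11.png

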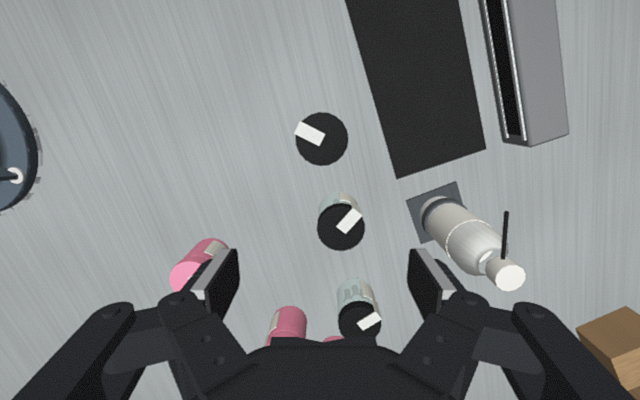

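Emit:
send_rows(steps=[[[0,0.011,0.044,-0.03,0],[0,0.011,0.044,-0.08,0],[0,0.011,0.044,-0.12,0],[0,0.011,0.044,-0.12,0],[0,0.011,0.044,-0.16,0],[0,0.011,0.044,-0.19,0],[0,0.011,0.044,-0.193,0],[0,0.011,0.044,-0.193,0]]])

```text
t: 17.38
tcp_pos: [0.4605, -0.1151, 0.0421]
tool_rot: [0.088, 0.701, -0.088, 0.702]
force: [0.3, 0.5, 0.6]
finger_gap: 1.002
```

Emit:
send_rows(grip_force=45, steps=[[[1,0,0,0,0],[1,0,0,0,0],[1,0,0,0,0],[1,0,0,0,0],[1,0,0,0,0],[1,0,0,0,0],[1,0,0,0.008,0],[1,0,0,0.016,0]]])

```text
t: 18.38
tcp_pos: [0.4593, -0.1151, 0.0576]
tool_rot: [0.089, 0.702, -0.089, 0.702]
force: [-0.0, 0.1, -2.4]
finger_gap: 0.642
```

Run:
```python
from h import *
rep()
im=manip.snapshot("wrist");cv2.imwrite("pics/wrist12.png",im[:,:,::-1])
```

```text
t 18.38 tcp [ 0.4593 -0.1151  0.0576] jawyaw -14.4 camside yaw 75.6 q [-0.48  0.64  1.95  0.    0.56 -0.23] F [-0.   0.1 -2.4] gap 0.642
```

View pics/wrist12.png

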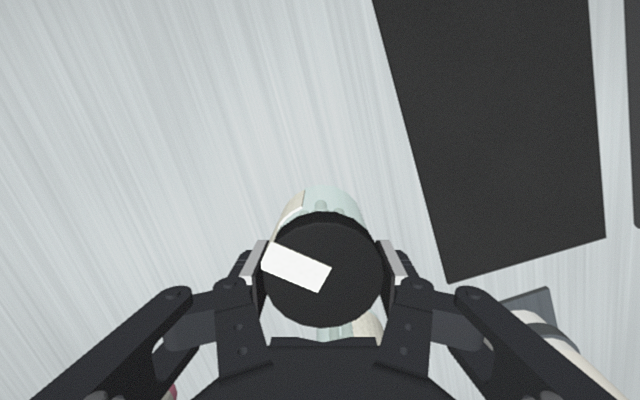

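Emit:
send_rows(steps=[[[1,0.01,0.02,0,-0.18],[1,0.03,0.04,0,-0.36],[1,0.05,0.06,0,-0.54],[1,0.06,0.08,0,-0.72],[1,0.08,0.1,0,-0.9],[1,0.09,0.12,0,-1.08],[1,0.11,0.14,0,-1.26],[1,0.12,0.155,0,-1.44]]])

```text
t: 19.42
tcp_pos: [0.5803, 0.0408, 0.0571]
tool_rot: [0.531, 0.467, -0.53, 0.468]
force: [-0.5, 0.4, -1.9]
finger_gap: 0.64
```

Emit:
send_rows(steps=[[[1,0,0,0,-0.18],[1,0,0,0,-0.36],[1,0,0,0,-0.54],[1,0,0,0,-0.72],[1,0,0,0,-0.9],[1,0,0,0,-0.907],[1,0,0,0,-0.907]]])

```text
t: 20.3
tcp_pos: [0.5792, 0.0399, 0.0569]
tool_rot: [-0.681, -0.191, 0.681, -0.191]
force: [-0.3, 0.6, -1.9]
finger_gap: 0.64
```

Run:
```python
from h import *
rep()
im=manip.snapshot("wrist");cv2.imwrite("pics/wrist13.png",im[:,:,::-1])
```

```text
t 20.3 tcp [0.5792 0.0399 0.0569] jawyaw -148.7 camside yaw -58.7 q [-0.12  0.72  1.67 -0.    0.75  2.47] F [-0.3  0.6 -1.9] gap 0.64
```

View pics/wrist13.png

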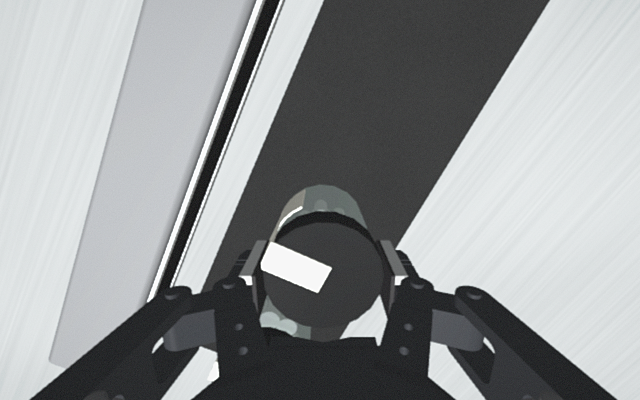

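Run:
```python
from h import *
strip([(331,267),(320,293),(262,266),(275,241)],.0875)
s,e=wp(320,293,.0875),wp(262,266,.0875); v=e-s; print(np.degrees(np.arctan2(v[1],v[0])))
s,e=wp(331,267,.0875),wp(275,241,.0875); v=e-s; print(np.degrees(np.arctan2(v[1],v[0])))
```

```text
strip yaw 3.2 lid centre~ [0.5798 0.0367 0.0875] w 0.0142
2.745442586154511
3.665585904127245
```

Emit:
send_rows(steps=[[[1,0,0,-0.006,0.015],[1,0,0,-0.011,0.015],[1,0,0,-0.0125,0.015],[1,0,0,-0.0125,0.015],[0,0,0,-0.0125,0.015],[0,0,0,-0.0125,0.015],[0,0,0,-0.0125,0.015],[0,0,0,-0.0125,0.015]]])

```text
t: 21.35
tcp_pos: [0.5793, 0.04, 0.0443]
tool_rot: [-0.68, -0.195, 0.68, -0.195]
force: [-0.5, -0.4, -0.3]
finger_gap: 1.002
```

Emit:
send_rows(steps=[[[0,0,0,0.05,0],[0,0,0,0.11,0],[0,0,0,0.17,0.18],[0,-0.03,-0.05,0.19,0.36],[0,-0.06,-0.1,0.19,0.54],[0,-0.09,-0.15,0.19,0.72],[0,-0.12,-0.2,0.19,0.9],[0,-0.14,-0.24,0.19,1.08]]])

```text
t: 22.35
tcp_pos: [0.4407, -0.1968, 0.2345]
tool_rot: [0.494, 0.506, -0.494, 0.506]
force: [0.1, 0.3, -0.9]
finger_gap: 1.001
```

Run:
```python
from h import *
rep()
im=manip.snapshot("wrist");cv2.imwrite("pics/wrist14.png",im[:,:,::-1])
```

```text
t 22.35 tcp [ 0.4407 -0.1968  0.2345] jawyaw -88.7 camside yaw 1.3 q [-0.65  0.33  1.78 -0.    1.03  0.9 ] F [ 0.1  0.3 -0.9] gap 1.001
```

View pics/wrist14.png

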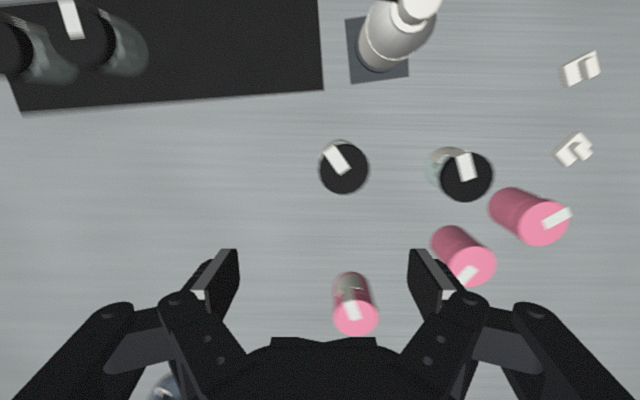

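Run:
```python
from h import *
im=manip.snapshot("wrist")
lid(im,.457,-.216,save="pics/lC.png")
lid(im,.453,-.351,save="pics/lD.png")
print("pink",wp(356,318,.071), wp(465,268,.071))
whites(im,.58,.04,.074,thr=170)
```

```text
lid x 0.4581 y -0.2153 r 27.6mm yaw 37.8 pca 35.3 white 421mm2
lid x 0.4494 y -0.3483 r 29.9mm yaw 8.6 pca 22.7 white 450mm2
pink [ 0.26247058 -0.24555727  0.071     ] [ 0.33596619 -0.37358379  0.071     ]
white box at 0.598 0.0409 size mm 21.6 13.8 axis yaw mod180 5.0
```

Emit:
send_rows(steps=[[[0,0.017,-0.019,-0.03,-0.17],[0,0.017,-0.019,-0.08,-0.34],[0,0.017,-0.019,-0.12,-0.45],[0,0.017,-0.019,-0.12,-0.45],[0,0.017,-0.019,-0.16,-0.45],[0,0.017,-0.019,-0.19,-0.45],[0,0.017,-0.019,-0.193,-0.45],[0,0.017,-0.019,-0.193,-0.45]]])

```text
t: 23.45
tcp_pos: [0.4601, -0.215, 0.0429]
tool_rot: [0.596, 0.38, -0.595, 0.382]
force: [0.3, 0.4, 0.2]
finger_gap: 1.003
```

Emit:
send_rows(grip_force=45, steps=[[[1,0,0,0,0],[1,0,0,0,0],[1,0,0,0,0],[1,0,0,0,0],[1,0,0,0,0],[1,0,0,0,0],[1,0,0,0.008,0],[1,0,0,0.016,0]]])

```text
t: 24.45
tcp_pos: [0.4588, -0.2145, 0.058]
tool_rot: [-0.596, -0.381, 0.596, -0.381]
force: [0.9, 0.2, -2.6]
finger_gap: 0.641
```

Run:
```python
from h import *
rep()
im=manip.snapshot("wrist");cv2.imwrite("pics/wrist15.png",im[:,:,::-1])
```

```text
t 24.45 tcp [ 0.4588 -0.2145  0.058 ] jawyaw -114.8 camside yaw -24.8 q [-0.66  0.66  1.86  0.    0.62  1.35] F [ 0.9  0.2 -2.6] gap 0.641
```

View pics/wrist15.png

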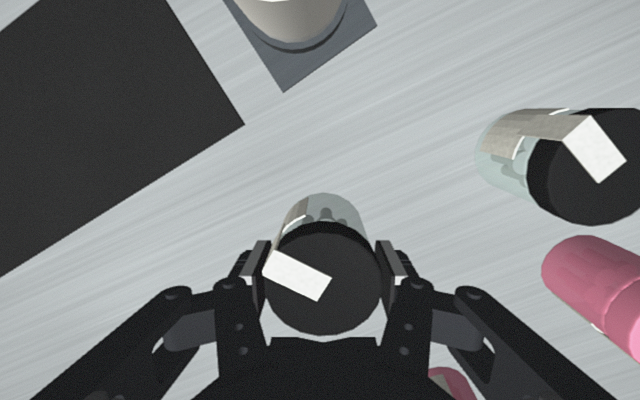

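Emit:
send_rows(steps=[[[1,0.02,0.03,0,-0.09],[1,0.04,0.06,0,-0.18],[1,0.06,0.09,0,-0.27],[1,0.08,0.12,0,-0.36],[1,0.11,0.15,0,-0.45],[1,0.128,0.171,0,-0.54],[1,0.128,0.171,0,-0.54],[1,0.128,0.171,0,-0.54]]])

```text
t: 25.5
tcp_pos: [0.586, -0.0436, 0.0572]
tool_rot: [-0.675, -0.209, 0.676, -0.208]
force: [-1.3, -0.8, -2.4]
finger_gap: 0.639
```

Run:
```python
from h import *
rep()
im=manip.snapshot("wrist");cv2.imwrite("pics/wrist16.png",im[:,:,::-1])
```

```text
t 25.5 tcp [ 0.586  -0.0436  0.0572] jawyaw -145.7 camside yaw -55.7 q [-0.26  0.72  1.65 -0.    0.77  2.28] F [-1.3 -0.8 -2.4] gap 0.639
```

View pics/wrist16.png

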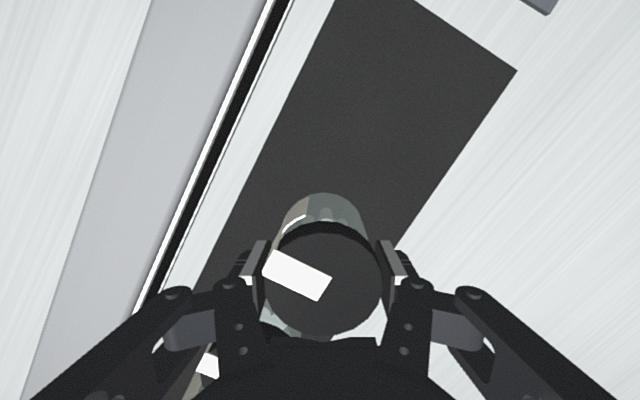

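Run:
```python
from h import *
strip([(332,277),(319,302),(263,273),(275,249)],.0875)
```

```text
strip yaw 3.9 lid centre~ [ 0.5837 -0.043   0.0875] w 0.0144
```

Emit:
send_rows(steps=[[[1,0,0,-0.006,0.015],[1,0,0,-0.011,0.015],[1,0,0,-0.0125,0.015],[1,0,0,-0.0125,0.015],[0,0,0,-0.0125,0.015],[0,0,0,-0.0125,0.015],[0,0,0,-0.0125,0.015],[0,0,0,-0.0125,0.015]]])

```text
t: 26.55
tcp_pos: [0.587, -0.0436, 0.0447]
tool_rot: [-0.674, -0.213, 0.674, -0.213]
force: [0.3, 0.9, -0.4]
finger_gap: 1.001
```

Emit:
send_rows(steps=[[[0,0,0,0.05,0],[0,0,0,0.11,0],[0,0,0,0.17,0.18],[0,-0.03,-0.06,0.19,0.36],[0,-0.06,-0.12,0.19,0.54],[0,-0.09,-0.18,0.19,0.72],[0,-0.12,-0.24,0.19,0.9],[0,-0.16,-0.29,0.19,1.08]]])

```text
t: 27.55
tcp_pos: [0.4528, -0.2971, 0.235]
tool_rot: [0.479, 0.52, -0.479, 0.521]
force: [-0.4, -1.0, 0.3]
finger_gap: 1.001
```

Run:
```python
from h import *
rep()
im=manip.snapshot("wrist");cv2.imwrite("pics/wrist17.png",im[:,:,::-1])
lid(im,.453,-.351,save="pics/lD.png")
```

```text
t 27.55 tcp [ 0.4528 -0.2971  0.235 ] jawyaw -85.3 camside yaw 4.7 q [-0.79  0.41  1.64  0.    1.09  0.7 ] F [-0.4 -1.   0.3] gap 1.001
lid x 0.4446 y -0.3623 r 27.7mm yaw 20.4 pca 25.0 white 463mm2
```

View pics/wrist17.png

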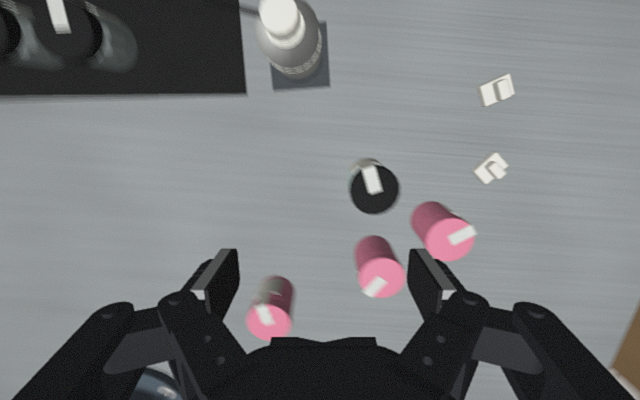

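Emit:
send_rows(steps=[[[0,0,0,0,0],[0,0,0,0,0],[0,0,0,0,0]]])

```text
t: 27.98
tcp_pos: [0.4541, -0.294, 0.2348]
tool_rot: [0.48, 0.519, -0.48, 0.519]
force: [-0.6, -0.6, 0.0]
finger_gap: 1.002
```

Run:
```python
from h import *
rep()
im=manip.snapshot("wrist");cv2.imwrite("pics/wrist18.png",im[:,:,::-1])
lid(im,.453,-.351,save="pics/lD.png")
t=manip.snapshot("top")[:,:,::-1]
cv2.imwrite("pics/top18.png",cv2.resize(t[120:280,210:490],(784,448),interpolation=cv2.INTER_CUBIC))
```

```text
t 27.98 tcp [ 0.4541 -0.294   0.2348] jawyaw -85.5 camside yaw 4.5 q [-0.78  0.41  1.64  0.    1.09  0.71] F [-0.6 -0.6  0. ] gap 1.002
lid x 0.4498 y -0.3537 r 28.5mm yaw 20.6 pca 23.1 white 434mm2
```

View pics/wrist18.png

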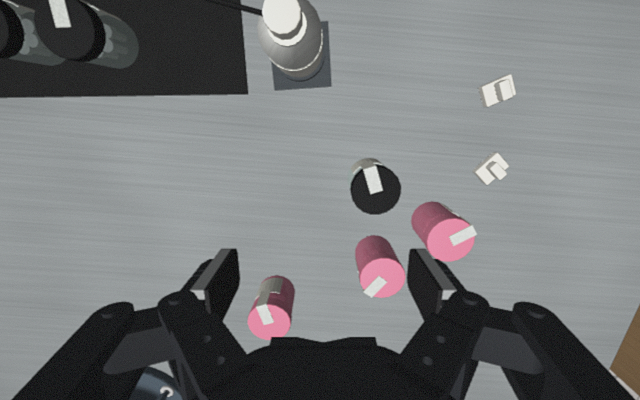

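View pics/top18.png

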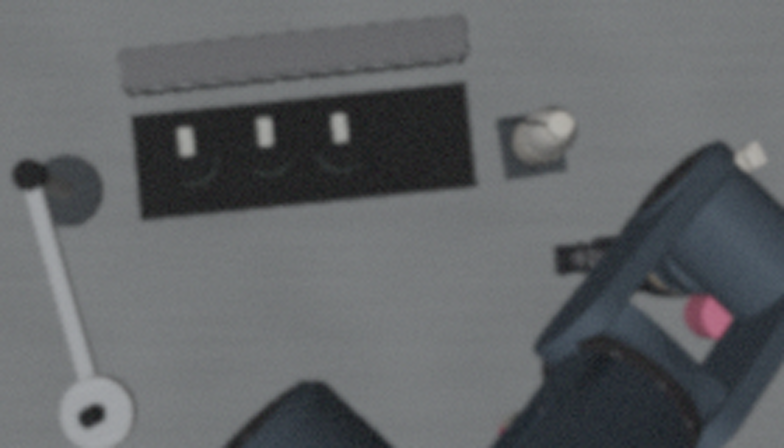

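Emit:
send_rows(steps=[[[0,-0.004,-0.059,0,0.18],[0,-0.004,-0.059,0,0.36],[0,-0.004,-0.059,0,0.54],[0,-0.004,-0.059,0,0.72],[0,-0.004,-0.059,0,0.9],[0,-0.004,-0.059,-0.03,1.08],[0,-0.004,-0.059,-0.06,1.26],[0,-0.004,-0.059,-0.09,1.44]]])

```text
t: 29.08
tcp_pos: [0.4502, -0.3537, 0.1442]
tool_rot: [0.016, 0.707, -0.017, 0.707]
force: [0.6, 0.1, 0.4]
finger_gap: 1.001
```

Emit:
send_rows(steps=[[[0,0,0,0,0],[0,0,0,0,0]]])

```text
t: 29.32
tcp_pos: [0.4503, -0.3545, 0.1457]
tool_rot: [0.019, 0.706, -0.02, 0.707]
force: [0.5, -0.1, -0.0]
finger_gap: 1.001
```

Run:
```python
from h import *
rep()
im=manip.snapshot("wrist");cv2.imwrite("pics/wrist19.png",im[:,:,::-1])
lid(im,.4495,-.353,save="pics/lD.png")
```

```text
t 29.32 tcp [ 0.4503 -0.3545  0.1457] jawyaw -3.2 camside yaw 86.8 q [-0.86  0.57  1.65  0.    0.92 -0.81] F [ 0.5 -0.1 -0. ] gap 1.001
lid x 0.4488 y -0.3535 r 28.5mm yaw 15.2 pca 23.6 white 415mm2
```

View pics/wrist19.png

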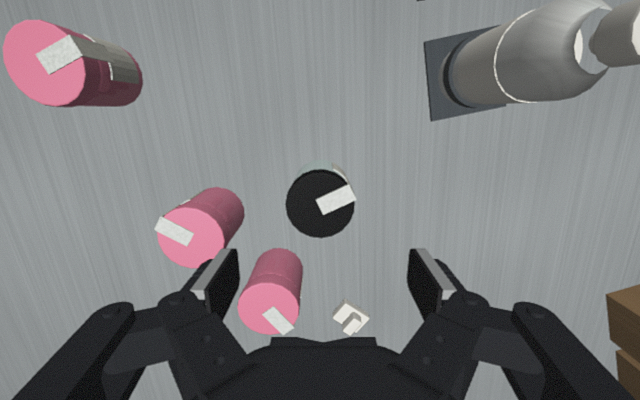

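Run:
```python
from h import *
strip([(316,203),(322,215),(356,198),(351,184)],.071)
print(wp(320,203,.071))
```

```text
strip yaw 25.6 lid centre~ [ 0.4479 -0.3575  0.071 ] w 0.0113
[ 0.4489895  -0.35245386  0.071     ]
```

Emit:
send_rows(steps=[[[0,0,0.001,-0.05,0],[0,0,0.001,-0.09,0],[0,0,0.001,-0.104,0],[0,0,0.001,-0.104,0],[0,0,0.001,-0.104,0]]])

```text
t: 30.0
tcp_pos: [0.4505, -0.3545, 0.0426]
tool_rot: [0.018, 0.706, -0.02, 0.708]
force: [0.8, 0.5, 0.3]
finger_gap: 0.998
```

Emit:
send_rows(grip_force=45, steps=[[[1,0,0,0,0],[1,0,0,0,0],[1,0,0,0,0],[1,0,0,0,0],[1,0,0,0,0],[1,0,0,0,0],[1,0,0,0.008,0],[1,0,0,0.016,0]]])

```text
t: 31.0
tcp_pos: [0.4494, -0.3532, 0.0574]
tool_rot: [0.019, 0.707, -0.019, 0.707]
force: [-0.5, -0.4, -1.7]
finger_gap: 0.639
```

Run:
```python
from h import *
rep()
im=manip.snapshot("wrist");cv2.imwrite("pics/wrist20.png",im[:,:,::-1])
```

```text
t 31.0 tcp [ 0.4494 -0.3532  0.0574] jawyaw -3.1 camside yaw 86.9 q [-0.86  0.71  1.7   0.    0.74 -0.81] F [-0.5 -0.4 -1.7] gap 0.639
```

View pics/wrist20.png

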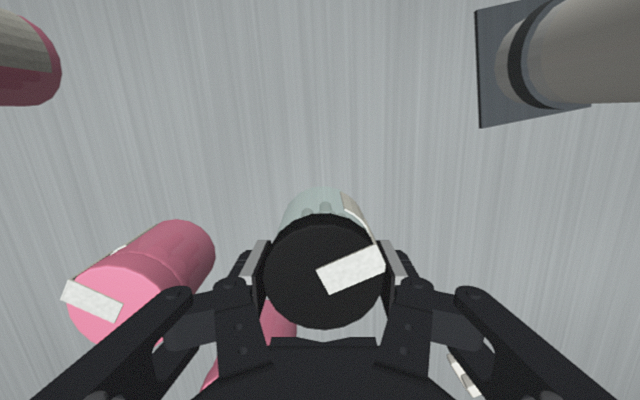

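Run:
```python
from h import *
strip([(316,270),(328,295),(384,269),(378,244)],.0875)
s,e=wp(328,295,.0875),wp(384,269,.0875); v=e-s; print(np.degrees(np.arctan2(v[1],v[0])))
s,e=wp(316,270,.0875),wp(378,244,.0875); v=e-s; print(np.degrees(np.arctan2(v[1],v[0])))
```

```text
strip yaw 23.7 lid centre~ [ 0.45   -0.3556  0.0875] w 0.0142
25.326508429026926
22.160499237899742
```

Emit:
send_rows(steps=[[[1,0,0.04,0,0],[1,0,0.08,0,0],[1,0,0.13,0,0],[1,0,0.18,0,0],[1,0,0.226,0,0],[1,0.03,0.226,0,-0.1],[1,0.07,0.226,0,-0.2],[1,0.11,0.226,0,-0.3]]])

```text
t: 32.05
tcp_pos: [0.5608, -0.127, 0.0573]
tool_rot: [0.125, 0.696, -0.126, 0.696]
force: [-0.0, -0.7, -1.9]
finger_gap: 0.639
```

Emit:
send_rows(steps=[[[1,0.035,0,0,0],[1,0.035,0,0,0],[1,0.035,0,0,0]]])

```text
t: 32.42
tcp_pos: [0.5932, -0.1268, 0.0566]
tool_rot: [0.125, 0.697, -0.124, 0.695]
force: [-0.3, -0.7, -1.9]
finger_gap: 0.642
```

Run:
```python
from h import *
rep()
im=manip.snapshot("wrist");cv2.imwrite("pics/wrist21.png",im[:,:,::-1])
```

```text
t 32.42 tcp [ 0.5932 -0.1268  0.0566] jawyaw -20.3 camside yaw 69.7 q [-0.39  0.74  1.6  -0.    0.8  -0.04] F [-0.3 -0.7 -1.9] gap 0.642
```

View pics/wrist21.png

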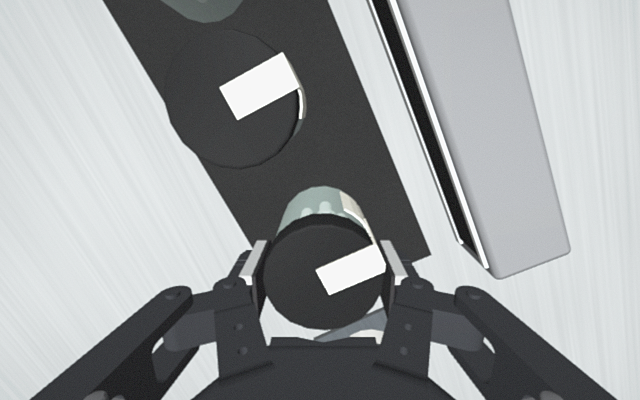

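Run:
```python
from h import *
strip([(220,89),(237,120),(298,87),(285,53)],.074)
strip([(316,270),(329,295),(385,269),(379,244)],.0875)
```

```text
strip yaw 6.0 lid centre~ [ 0.5832 -0.0426  0.074 ] w 0.0136
strip yaw 6.4 lid centre~ [ 0.5935 -0.1275  0.0875] w 0.0141
```

Emit:
send_rows(steps=[[[1,0.001,0,-0.006,-0.01],[1,0.001,0,-0.011,-0.01],[1,0.001,0,-0.0125,-0.01],[1,0.001,0,-0.0125,-0.01],[0,0.001,0,-0.0125,-0.01],[0,0.001,0,-0.0125,-0.01],[0,0.001,0,-0.0125,-0.01],[0,0.001,0,-0.0125,-0.01]]])

```text
t: 33.48
tcp_pos: [0.5954, -0.1273, 0.0442]
tool_rot: [0.128, 0.696, -0.128, 0.695]
force: [-0.5, 0.4, -1.0]
finger_gap: 1.0
```

Emit:
send_rows(steps=[[[0,0,0,0.05,0],[0,0,0,0.11,0],[0,0,0,0.17,0],[0,0,0,0.22,0],[0,-0.1,-0.03,0.24,0],[0,-0.15,-0.03,0.24,0],[0,-0.15,-0.03,0.24,0],[0,-0.15,-0.03,0.24,0]]])

```text
t: 34.48
tcp_pos: [0.4437, -0.1572, 0.2848]
tool_rot: [0.129, 0.695, -0.129, 0.695]
force: [0.1, -1.0, 0.1]
finger_gap: 1.006
```

Run:
```python
from h import *
rep()
im=manip.snapshot("wrist");cv2.imwrite("pics/wrist22.png",im[:,:,::-1])
t=manip.snapshot("top")
cv2.imwrite("pics/top22.png",cv2.resize(t[120:280,210:490,::-1],(784,448),interpolation=cv2.INTER_CUBIC))
s=[(.5715,.1237),(.5792,.040),(.5868,-.0436),(.5945,-.1273)]
for p in s: whites(im,*p,.074,half=.04); print('top:'); whites(t,*p,.074,half=.04,n="top",thr=110)
```

```text
t 34.48 tcp [ 0.4437 -0.1572  0.2848] jawyaw -21.0 camside yaw 69.0 q [-0.58  0.25  1.74 -0.    1.16 -0.21] F [ 0.1 -1.   0.1] gap 1.006
top:
white box at 0.5854 0.1246 size mm 28.9 14.6 axis yaw mod180 8.6
top:
white box at 0.5948 0.0399 size mm 28.9 14.4 axis yaw mod180 6.0
white box at 0.6023 -0.0415 size mm 29.4 14.2 axis yaw mod180 5.9
top:
white box at 0.5982 -0.0396 size mm 28.8 14.3 axis yaw mod180 7.8
white box at 0.6131 -0.1276 size mm 29.9 14.4 axis yaw mod180 5.5
white box at 0.6301 -0.1272 size mm 8.8 79.8 axis yaw mod180 90.0
top:
white box at 0.6083 -0.1254 size mm 29.2 14.1 axis yaw mod180 3.3
```

View pics/wrist22.png

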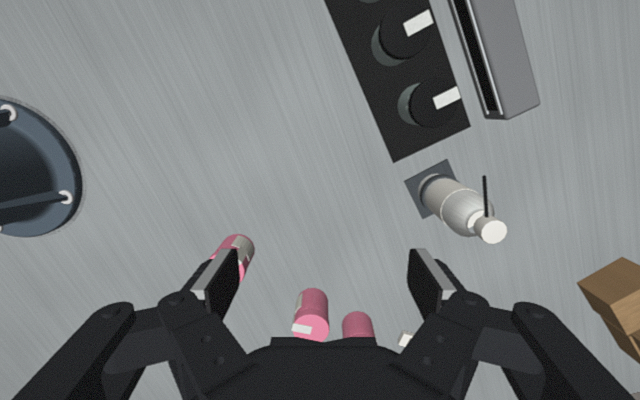

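View pics/top22.png

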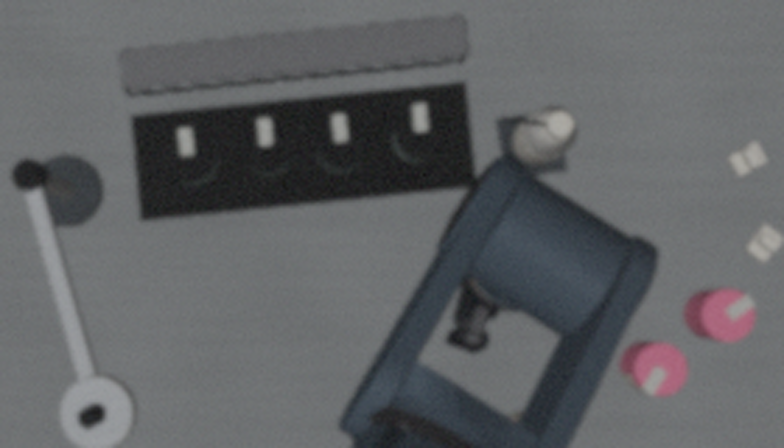

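Run:
```python
from h import *
f=lambda u,v,z:px2w("top",u/2.8+210-.32,v/2.8+120-.32,z)
print("pin",f(91,415,.23),"head",f(96,413,.186))
```

```text
pin [0.31172411 0.19510923 0.23      ] head [0.309178   0.19882642 0.186     ]
```

Emit:
send_rows(steps=[[[0,0,0.06,0,-0.13],[0,0,0.12,0,-0.26],[0,0,0.18,0,-0.39],[0,0,0.24,0,-0.52],[0,-0.04,0.28,0,-0.65],[0,-0.08,0.31,0,-0.78],[0,-0.11,0.33,0,-0.925],[0,-0.11,0.33,0,-0.925]]])

```text
t: 35.58
tcp_pos: [0.3341, 0.1744, 0.2842]
tool_rot: [0.423, 0.567, -0.424, 0.566]
force: [1.1, -0.1, -0.3]
finger_gap: 1.0
```

Emit:
send_rows(steps=[[[0,0,0,0,0],[0,0,0,0,0]]])

```text
t: 35.83
tcp_pos: [0.3371, 0.1725, 0.2845]
tool_rot: [0.425, 0.565, -0.425, 0.565]
force: [-0.4, 0.6, -0.4]
finger_gap: 1.003
```

Run:
```python
from h import *
rep()
im=manip.snapshot("wrist");cv2.imwrite("pics/wrist23.png",im[:,:,::-1])
```

```text
t 35.83 tcp [0.3371 0.1725 0.2845] jawyaw -73.9 camside yaw 16.1 q [ 0.18  0.11  1.93 -0.    1.1   1.46] F [-0.4  0.6 -0.4] gap 1.003
```

View pics/wrist23.png

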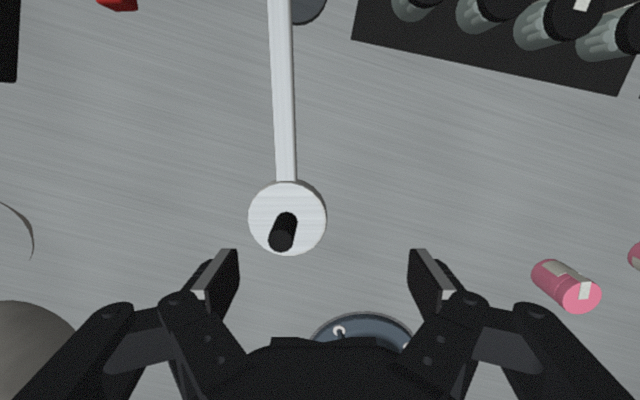

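Run:
```python
from h import *
print(wp(281,240,.23),wp(287.5,217,.188))
```

```text
[0.31080924 0.1962207  0.23      ] [0.31329349 0.19686561 0.188     ]
```

Emit:
send_rows(steps=[[[0,-0.027,0.026,0,0],[0,-0.027,0.026,0,0],[0,-0.027,0.026,0,0]]])

```text
t: 36.25
tcp_pos: [0.3094, 0.1984, 0.2845]
tool_rot: [0.425, 0.565, -0.425, 0.566]
force: [-0.5, -0.2, -0.1]
finger_gap: 1.001
```

Emit:
send_rows(grip_force=25, steps=[[[0,0,0,-0.045,0],[0,0,0,-0.083,0],[0,0,0,-0.083,0],[1,0,0,-0.083,0],[1,0,0,-0.083,0],[1,0,0,-0.083,0],[1,0,0,-0.083,0],[1,0,0,-0.083,0]]])

```text
t: 37.25
tcp_pos: [0.309, 0.1988, 0.2022]
tool_rot: [0.425, 0.565, -0.424, 0.566]
force: [-0.8, -1.0, 6.2]
finger_gap: 0.225
```

Emit:
send_rows(steps=[[[1,0,0,0,0],[1,0,0,0,0]]])

```text
t: 37.5
tcp_pos: [0.309, 0.1988, 0.2022]
tool_rot: [0.425, 0.565, -0.424, 0.566]
force: [-0.8, -0.9, 6.9]
finger_gap: 0.223
```

Run:
```python
from h import *
rep()
H=np.array([.540,.2645]); s=manip.sense(); P=s["tcp_pos"][:2]
m=np.array([.583,-.0018]); psi=.091; ex=np.array([np.cos(psi),np.sin(psi)])
print("r",np.linalg.norm(P-H),"off",(P-m)@ex,"hinge off",(H-m)@ex)
a0=np.arctan2(*(P-H)[::-1])
# target: off=0
best=min(np.linspace(0,1.8,1801),key=lambda d:abs((H+.24*np.array([np.cos(a0+d),np.sin(a0+d)])-m)@ex)); print("delta",best)
for k in range(1,19):
    d=best*k/18; p=H+.24*np.array([np.cos(a0+d),np.sin(a0+d)]); print(k,(p-P).round(3),d.round(3))
```

```text
t 37.5 tcp [0.309  0.1988 0.2022] jawyaw -73.8 camside yaw 16.2 q [ 0.26  0.23  2.07 -0.    0.83  1.55] F [-0.8 -0.9  6.9] gap 0.223
r 0.240179112203114 off -0.2546587326013072 hinge off -0.01862221347686241
delta 1.462
1 [ 0.006 -0.018] 0.081
2 [ 0.014 -0.036] 0.162
3 [ 0.023 -0.054] 0.244
4 [ 0.033 -0.07 ] 0.325
5 [ 0.045 -0.086] 0.406
6 [ 0.058 -0.1  ] 0.487
7 [ 0.072 -0.114] 0.569
8 [ 0.087 -0.126] 0.65
9 [ 0.103 -0.137] 0.731
10 [ 0.12  -0.147] 0.812
11 [ 0.137 -0.155] 0.893
12 [ 0.156 -0.162] 0.975
13 [ 0.174 -0.168] 1.056
14 [ 0.194 -0.171] 1.137
15 [ 0.213 -0.174] 1.218
16 [ 0.232 -0.174] 1.3
17 [ 0.252 -0.173] 1.381
18 [ 0.271 -0.171] 1.462
```

Emit:
send_rows(steps=[[[1,0.006,-0.018,0,0.081],[1,0.014,-0.036,0,0.162],[1,0.023,-0.054,0,0.244],[1,0.033,-0.07,0,0.325],[1,0.045,-0.086,0,0.406],[1,0.058,-0.1,0,0.487],[1,0.072,-0.114,0,0.569],[1,0.087,-0.126,0,0.65]]])

```text
t: 38.5
tcp_pos: [0.397, 0.0725, 0.2022]
tool_rot: [0.222, 0.671, -0.221, 0.672]
force: [1.1, 3.8, 3.9]
finger_gap: 0.227
```

Emit:
send_rows(steps=[[[1,0.016,-0.011,0,0.081],[1,0.033,-0.021,0,0.162],[1,0.05,-0.029,0,0.243],[1,0.069,-0.036,0,0.325],[1,0.087,-0.042,0,0.406],[1,0.107,-0.045,0,0.487],[1,0.126,-0.048,0,0.568],[1,0.145,-0.048,0,0.65]]])

```text
t: 39.5
tcp_pos: [0.5415, 0.0255, 0.2022]
tool_rot: [-0.004, 0.707, 0.005, 0.708]
force: [-0.3, 2.3, 4.3]
finger_gap: 0.225
```

Emit:
send_rows(steps=[[[1,0.02,0.001,0,0.081],[1,0.039,0.003,0,0.162],[1,0.039,0.003,0,0.162],[1,0.039,0.003,0,0.162]]])

```text
t: 40.0
tcp_pos: [0.5801, 0.029, 0.2022]
tool_rot: [-0.06, 0.704, 0.062, 0.705]
force: [0.1, 4.2, 4.3]
finger_gap: 0.22
```

Run:
```python
from h import *
rep()
m=np.array([.583,-.0018]); psi=.091; ex=np.array([np.cos(psi),np.sin(psi)])
print("off",(manip.sense()["tcp_pos"][:2]-m)@ex)
```

```text
t 40.0 tcp [0.5801 0.029  0.2022] jawyaw 9.9 camside yaw 99.9 q [-0.14  0.5   1.58  0.    1.06 -0.32] F [0.1 4.2 4.3] gap 0.22
off -9.82075809926618e-05
```

Offset ≈ 0. Release, rise, back away and check.

Emit:
send_rows(steps=[[[0,0,0,0,0],[0,0,0,0,0],[0,0,0,0,0],[0,0,0,0,0],[0,0,0,0.05,0],[0,0,0,0.1,0],[0,-0.06,0,0.14,0],[0,-0.1,-0.02,0.14,0]]])

```text
t: 41.0
tcp_pos: [0.4798, 0.0077, 0.344]
tool_rot: [-0.062, 0.702, 0.061, 0.706]
force: [0.5, -1.6, 0.3]
finger_gap: 0.999
```

Emit:
send_rows(steps=[[[0,-0.06,-0.06,0,0],[0,-0.06,-0.12,0,0],[0,-0.06,-0.18,0,0],[0,-0.06,-0.24,0,0],[0,-0.06,-0.24,0,0]]])

```text
t: 41.62
tcp_pos: [0.4193, -0.2364, 0.3414]
tool_rot: [-0.06, 0.704, 0.059, 0.705]
force: [-0.5, 0.5, 0.1]
finger_gap: 0.999
```

Run:
```python
from h import *
rep()
im=manip.snapshot("wrist");cv2.imwrite("pics/wrist24.png",im[:,:,::-1])
t=manip.snapshot("top")[:,:,::-1];cv2.imwrite("pics/top24.png",cv2.resize(t[120:280,210:490],(784,448),interpolation=cv2.INTER_CUBIC))
t=manip.snapshot("scene")[:,:,::-1];cv2.imwrite("pics/scene24.png",cv2.resize(t[140:300,140:430],(800,441),interpolation=cv2.INTER_CUBIC))
```

```text
t 41.62 tcp [ 0.4193 -0.2364  0.3414] jawyaw 9.6 camside yaw 99.6 q [-0.75  0.2   1.63 -0.    1.31 -0.91] F [-0.5  0.5  0.1] gap 0.999
```

View pics/wrist24.png

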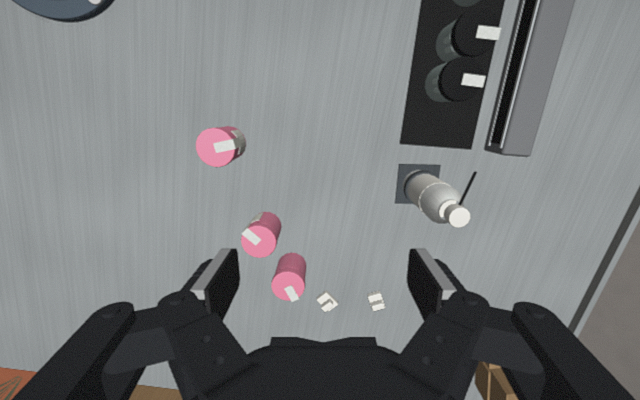

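View pics/top24.png

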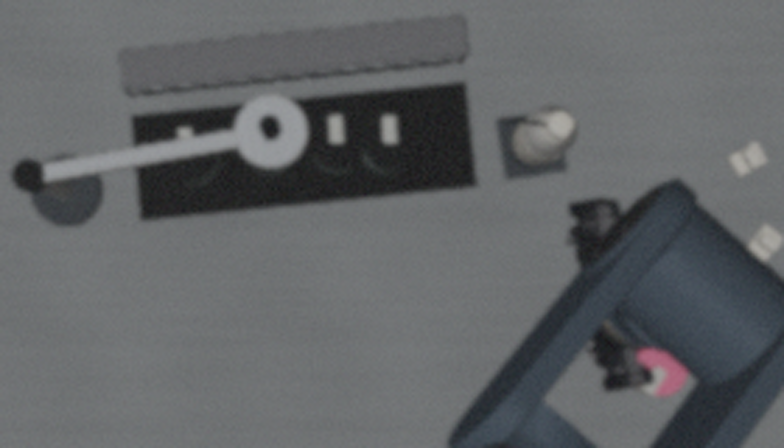

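View pics/scene24.png

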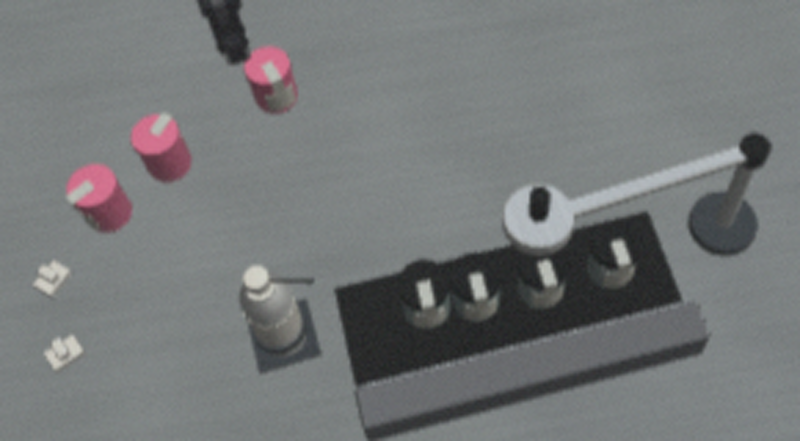

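Emit:
send_rows(steps=[[[0,0.04,0.05,-0.06,-0.15],[0,0.04,0.05,-0.06,-0.15],[0,0.04,0.05,-0.06,-0.15]]])

```text
t: 42.15
tcp_pos: [0.4588, -0.179, 0.2802]
tool_rot: [-0.009, 0.708, 0.011, 0.706]
force: [-0.0, -0.7, 0.8]
finger_gap: 1.004
```

Run:
```python
from h import *
rep()
im=manip.snapshot("wrist");cv2.imwrite("pics/wrist25.png",im[:,:,::-1])
print("C");whites(im,.60,-.042,.074,half=.025)
print("D");whites(im,.593,-.098,.074,half=.025)
t=manip.snapshot("top")
print("C");whites(t,.598,-.042,.074,half=.026,n="top",thr=110)
print("D");whites(t,.593,-.095,.074,half=.026,n="top",thr=110)
```

```text
t 42.15 tcp [ 0.4588 -0.179   0.2802] jawyaw 1.6 camside yaw 91.6 q [-0.6   0.29  1.69  0.    1.16 -0.63] F [-0.  -0.7  0.8] gap 1.004
C
white box at 0.5999 -0.039 size mm 29.6 14.4 axis yaw mod180 4.1
white box at 0.62 -0.0419 size mm 10.0 49.8 axis yaw mod180 90.0
D
white box at 0.599 -0.0962 size mm 29.8 14.4 axis yaw mod180 2.3
C
white box at 0.5968 -0.0355 size mm 28.8 14.3 axis yaw mod180 3.0
D
white box at 0.5959 -0.0925 size mm 28.8 14.4 axis yaw mod180 1.8
```

View pics/wrist25.png

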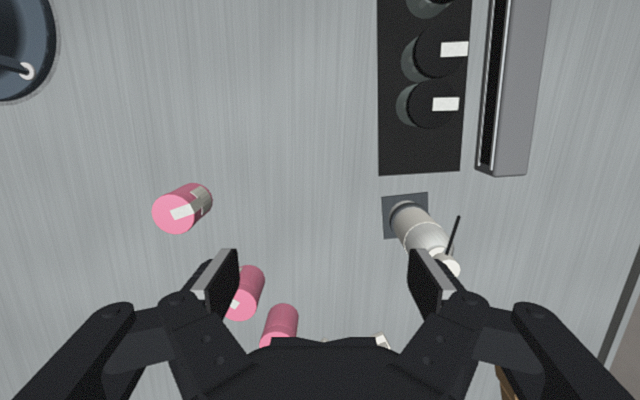

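Emit:
send_rows(steps=[[[0,0.06,0.02,0,0],[0,0.1,0.04,0,0],[0,0.1,0.04,-0.02,0],[0,0.1,0.04,-0.02,0],[0,0.1,0.04,-0.02,0]]])

```text
t: 42.88
tcp_pos: [0.5594, -0.143, 0.2626]
tool_rot: [-0.008, 0.707, 0.008, 0.708]
force: [0.4, 0.3, -0.2]
finger_gap: 1.002
```

Run:
```python
from h import *
rep()
im=manip.snapshot("wrist");cv2.imwrite("pics/wrist26.png",im[:,:,::-1])
for n,p in dict(B=(.594,.041),C=(.60,-.038),D=(.598,-.096)).items():
    print(n);whites(im,*p,.074,half=.024,thr=170)
```

```text
t 42.88 tcp [ 0.5594 -0.143   0.2626] jawyaw 1.3 camside yaw 91.3 q [-0.44  0.43  1.52 -0.    1.19 -0.47] F [ 0.4  0.3 -0.2] gap 1.002
B
white box at 0.5942 0.0308 size mm 47.8 10.0 axis yaw mod180 1.2
C
white box at 0.5982 -0.037 size mm 29.2 14.1 axis yaw mod180 4.1
D
white box at 0.5971 -0.0941 size mm 28.9 14.1 axis yaw mod180 2.7
```

View pics/wrist26.png

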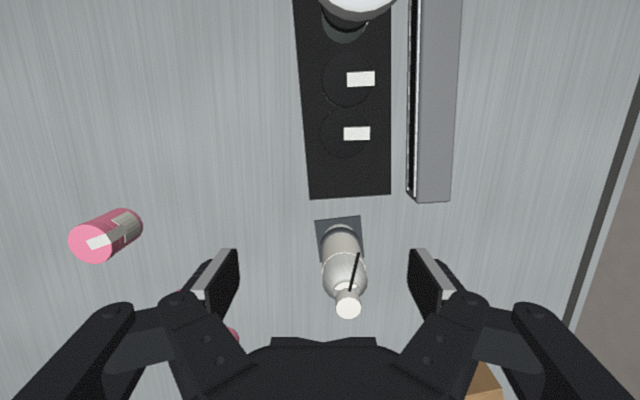

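Run:
```python
from h import *
f=lambda u,v,z:px2w("top",u/2.8+210-.32,v/2.8+120-.32,z)
m=np.array([.5822,-.0007]); psi=.0888; ex=np.array([np.cos(psi),np.sin(psi)])
for p in [f(270,126,.23),f(270,132,.186)]: print(p.round(4),"off mm",((p[:2]-m)@ex*1e3).round(1))
for n,p in dict(C=(.5842,-.038),D=(.583,-.095)).items(): print(n,((np.array(p)-m)@ex*1e3).round(1))
```

```text
[0.5781 0.0281 0.23  ] off mm -1.5
[0.5786 0.0299 0.186 ] off mm -0.9
C -1.3
D -7.6
```

Lamp is within 2 mm of the centre line, and every jar is upright and inside the mat. I'm handing in.

Run:
```python
from h import *
print(manip.sign_off()); print(manip.sense()["t"])
```

```text
the job is handed in; nothing more can be done
None
the job is handed in; nothing more can be done
```

The job is done and handed in after about 43 s, but one jar was knocked aside near the end and I left it where it ended up.

- **Lamp clear:** I swung the lamp by its pin until the pin was about 255 mm from the mat's centre line, towards the robot.
- **Duster:** With the mat empty, I pressed the cap to its stop and let it up again. The fingertips were at 158 mm with 17 N on the tool.
- **Jars:** All four were there. I stood each one on the mat at 84 mm spacing with its label towards the reader window. The pink ones, the bicycle bits and the toolbox were left alone.
- **Lamp back:** In the last check the head was within 2 mm of the mat's centre line.

**The knock:** Around the time of the lamp's return, the rightmost jar shifted about 3 cm along the mat and nudged its neighbour a few millimetres.
- Both still stand upright and wholly on the mat, with their labels about 2.5° and 1° off square.
- The two now almost touch, with centres about 57 mm apart, and the rightmost jar sits about 8 mm off the row line.
- I did not move them back, because the lamp swing was meant to be the last step.

**Other checks:** The two left jars were about 1° off square in the wrist camera after placing. The top camera read the leftmost as up to 3.5° off. After the lamp came back I saw those two upright on the mat but did not measure their angles again, as the lamp head partly hid them.

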